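# Clear the containers and close the resin mould

### The arm

A 6-joint arm with a two-finger parallel gripper is mounted at the origin on the work surface. World frame = base frame: x ahead of the robot, y to its left, z up, the work surface at z = 0. Lengths are in m, angles in rad, forces in N, time in s.
With the tool pointing down it reaches from about 0.375 to 0.9 m from the base axis. Payload 3.1 kg.
Tool frame: the origin (TCP) lies on the centre line of the jaws, within the pads' length; the fingertips stand 17 mm ahead of it and the grasp point (between the pads) lies 2 mm behind it (tip_reach is the distance from the TCP to the fingertips, in m); z points along the fingers, y is the line along which they close (so a half turn about z gives the same grasp; the last joint's range is limited). The gripper opens to 85 mm and grips with 20 to 120 N. Pads are 22 mm wide; open, the fingers measure 114 mm over their backs; the gripper's body (76 mm by 85 mm) begins 54 mm behind the grasp point. The pads swing forward as they close: fully open they stand 13 mm farther back than shut.
Start: joints at [-1.518, 0.527, 1.433, -0, 1.181, -0.178], TCP at [0.143, -0.608, 0.248] pointing down, gripper open.
Joint ranges: [-3.08, 3.08], [-0.75, 2.2], [0.22, 2.44], [-1.43, 4.57], [0, 2.65], [-2.85, 2.85]. Speed limits (rad/s): [2.79, 2.79, 3.14, 3.14, 3.14, 3.14].

### API

Orientations are given as [roll, pitch, yaw] about the fixed x, y, z axes, in that order (R = Rz(yaw) Ry(pitch) Rx(roll)).
In Python, from bench import * gives the robot as it stands.
- The arm moves only by the tool jog_arm, never from a script. Its argument "commands" is a list of rows, each a list of 6 numbers: the shift along the tool's x, y, z in m, then the turn, a rotation vector about the tool's x, y, z in rad. A call has 1 to 10 rows; each row shifts and turns the commanded pose from where the row before left it, along the tool's axes as they then stand; what a row does not reach is not made up. A row lasts 1/10 s, in which the tool goes at most 50 mm and 8.59 degrees, less where a joint would pass 70% of its speed; a pose out of reach is approached as far as the arm can. A call with a gripper value outside its range is refused whole. "grip" is the opening, from 0 (shut) to 1 (fully open), set as the call begins (left out, the last holds). The fingers move at their own pace and stop on an object; "force" is the grip in N (left out, the last holds). Time passes only in rows, so rows that do not move let the fingers close. It gives the time, the measured TCP pose, the force, the opening and the grip force at its end, in the units of the state.
- state(): the state, without advancing time (a new reading comes with each control period).
- snapshot(name): name is "scene" or "top"; returns the picture (420x560x3 uint8, red, green, blue); there is no depth.
- camera_model(name): a dict with "K" (3x3 intrinsics, pixels), "D" ([k1, k2, p1, p2, k3] as OpenCV has them; the pictures are not rectified), "T" (4x4, takes a point from camera to world coordinates). Camera axes: x right, y up, looking along -z (the intrinsics and any distortion apply to the point x, -y, -z); pixel columns grow to the right and rows downward; lengths in m; the calibration is good to about 2 mm. A picture is of the moment at which its call begins. camera_model takes no time and is no camera call.
- finish_job(): hands the job in; it is judged then, once.
Trained networks look in the newest picture that a camera, given by its name, has taken for a name from the list of things; names that differ only in an ending like _2 or _b are one class to them, and where a whole thing is asked for, a point or a joint stands for the part that bears it (a point fixed in the world has none). Each returns a list of dicts, best first, with "conf" (0 to 1); they miss things now and then, are a little off and sometimes report something else, mostly with a low value. They report only what shows in the picture. A call takes as long as a camera call.
- outline_of(camera, query): "region" (420x560 bool, what is visible of it) and "bbox" ([left, top, right, bottom] in pixels, round what is visible of it).
The state is a dict: "time_s": time; "joint_pos": joint angles; "joint_velocities": joint speeds; "effort": joint torques, N m; "tool_pos": TCP position; "tool_rot": TCP orientation; "ft_force": force on the tool from outside, world axes, zero at the start; "wrist_torque": the same for the moment, N m; "gripper_width": finger opening in m; "grasp_force": force on a finger pad.
Only numpy, scipy, OpenCV 4.12 (cv2) and the standard library are available. Lean on these libraries where they do the work, as an engineer would, in place of code of your own. Each camera call takes 0.05 s, during which the arm holds its last target. There are 200 camera calls.

### The job

The wooden cover plate of the resin mould lies behind the row of three containers. Move all three containers into the side tray first, then fetch the cover plate and lay it on the mould with both pins through its holes, flat and flush; only then put each container back in the middle of its own coaster, the one of its own shape. Keep the containers upright all the time and do not disturb the stack of cups.

Things in the scene. Friction and masses are not known exactly. Their poses are not given: they have to be found in the camera images.
- plate: Plywood mould cover, loose, 54 (own x) x 150 (y) x 10 mm, 0.22 kg. Wooden grip bar on its middle, 16 (x) x 70 (y) mm, from 10 to 38 mm above the underside: pinch across the 16 mm. Two 14 mm through holes at y = -60 and +60 mm, x = 0. Origin: centre of underside, z up. Starts flat on the table beyond the row of containers, own x pointing roughly away from the robot. Either way round fits.
- mould: Aluminium block, fixed, 80 (own x) x 170 (y) x 25 mm high, two dark cavities on top. Two steel pins at y = -60 and +60 mm, x = 0: 10 mm diameter, 17 mm above the top face, straight for 10 mm, then tapering to 4 mm. Origin: centre of underside, z up. A seated plate is centred on it, long way along its y, underside 25 mm above the table. Stands left or right, the tray on the other side.
- tray: Side area: shallow white plastic tray, fixed, 280 (own x) x 110 (y) mm outside, walls 4 mm thick and 12 mm high, floor 4 mm above the table, no dividers. Origin: centre of underside, z up. Room for the three containers in a line along its x, 85 mm apart.
- jar_round: Round brown-glass jar with a black lid of the same width, 52 mm diameter, 92 mm high. Origin: centre of underside, z up. Loose, about 0.2 kg; starts at the middle of its coaster, underside 4 mm above the table. Pinch it from above across its body, well up its height.
- jar_square: Square grey plastic bottle, body 44 x 44 mm (sides along own x and y), 95 mm high, with a black cap of 28 mm diameter on top, to 115 mm; own x starts roughly like the plate's. Origin: centre of underside, z up. Loose, about 0.2 kg; starts at the middle of its coaster, underside 4 mm above the table. Pinch it from above across its body, well up its height.
- jar_hex: Six-sided aluminium canister, 46 mm across flats (one pair faces own +x and -x), body 84 mm high, with a round black lid of 42 mm diameter on top, to 100 mm; own x starts roughly like the plate's. Origin: centre of underside, z up. Loose, about 0.2 kg; starts at the middle of its coaster, underside 4 mm above the table. Pinch it from above across its body, well up its height.
- coaster_round: Round cork coaster, 64 mm diameter, 4 mm thick, place of the round jar. Fixed to the table. Origin: centre of its underside, z up.
- coaster_square: Square cork coaster, 58 x 58 mm, 4 mm thick, place of the square bottle. Fixed to the table. Origin: centre of its underside, z up.
- coaster_hex: Six-sided cork coaster, 60 mm across flats, 4 mm thick, place of the six-sided canister. Fixed to the table. Origin: centre of its underside, z up. The three coasters stand in a row along the plate's near long side, about 85 mm apart and their middles about 64 mm from the plate's middle line, in any order.
- cups: Stack of white plastic cups, round, 52 mm diameter at the foot and 72 mm at the top, 113 mm high, loose. Stands beyond the plate, its axis about 120 mm from the plate's middle line. Leave it alone. Origin: centre of the underside.

How it is judged:
By the outcome, as a careful person would: the job done as asked, in the order asked, and still so for the second after the job is handed in, with the robot touching nothing.
It also fails if it takes over 152 s, if anything falls off the work surface, if the arm or the gripper's body presses on something with over 40 N, if the wrist force passes 120 N, or if a joint passes its speed limit or range.

## Working session

There is one attempt and no reset: what is moved stays moved. The work goes in short steps, Python scripts to look and compute and a tool call to move; the robot and the scene stay as the last step left them, time stands still between calls to the robot, and variables do not carry over. Pictures are saved under pics/ and viewed, at most 14 in all, crops included, and the job is handed in when it is done.

Besides the shell and the picture viewer there is one more tool, called after "Emit:" as name(argument=value, ...) on one line, values as JSON. jog_arm: Moves the arm, as the interface text tells. Its arguments: {"type":"object","properties":{"commands":{"type":"array","items":{"type":"array","items":{"type":"number"}}},"grip":{"type":"number"},"force":{"type":"number"}},"required":["commands"]}

```bash
ls; mkdir -p pics; python3 - <<'E'
from bench import *
import cv2,numpy as np
s=state(); print({k:np.round(v,3).tolist() for k,v in s.items()})
for n in("scene","top"):
    im=snapshot(n); cv2.imwrite(f"pics/{n}0.png",im[:,:,::-1])
    c=camera_model(n); print(n,np.round(c["K"],1).tolist(),np.round(c["D"],4),np.round(c["T"],3).tolist())
    for q in["plate","mould","tray","jar_round","jar_square","jar_hex","coaster_round","coaster_square","coaster_hex","cups"]:
        r=outline_of(n,q); print(q,[(round(d["conf"],2),np.round(d["bbox"]).astype(int).tolist(),int(d["region"].sum())) for d in r[:2]])
E
```

```text
pics
{'time_s': 0.0, 'joint_pos': [-1.519, 0.528, 1.434, 0.0, 1.181, -0.179], 'joint_velocities': [-0.001, 0.001, -0.001, 0.0, 0.0, -0.002], 'effort': [-0.001, -44.235, -17.802, -0.0, 0.008, -0.0], 'tool_pos': [0.143, -0.608, 0.247], 'tool_rot': [-3.139, -0.0, 0.231], 'ft_force': [-0.426, 0.081, 0.472], 'wrist_torque': [-0.033, -0.063, -0.051], 'grasp_force': 0.0, 'gripper_width': 0.085}
scene [[398.3, 0.0, 279.4], [0.0, 398.3, 212.0], [0.0, 0.0, 1.0]] [0.0301 0.     0.     0.     0.    ] [[0.462, -0.584, 0.667, 1.198], [0.887, 0.319, -0.335, -0.296], [-0.017, 0.747, 0.665, 0.637], [0.0, 0.0, 0.0, 1.0]]
plate [(0.81, [244, 192, 295, 234], 1036)]
mould [(0.62, [110, 199, 154, 264], 2312)]
tray [(0.77, [311, 132, 412, 196], 2664), (0.63, [291, 191, 324, 253], 1573)]
jar_round [(0.72, [274, 152, 299, 192], 794), (0.21, [216, 175, 241, 221], 853)]
jar_square [(0.86, [246, 157, 270, 207], 1030)]
jar_hex []
coaster_round [(0.47, [272, 186, 298, 197], 88)]
coaster_square [(0.42, [245, 199, 263, 211], 66), (0.38, [291, 192, 324, 250], 1576)]
coaster_hex [(0.54, [217, 208, 245, 225], 124)]
cups []
top [[493.9, 0.0, 278.9], [0.0, 493.9, 218.3], [0.0, 0.0, 1.0]] [-0.0562  0.      0.      0.      0.    ] [[-0.027, 0.997, -0.071, 0.542], [-0.999, -0.028, -0.017, -0.015], [-0.019, 0.07, 0.997, 0.93], [0.0, 0.0, 0.0, 1.0]]
plate [(0.7, [233, 223, 315, 268], 2379), (0.18, [311, 253, 344, 284], 688)]
mould [(0.74, [412, 240, 478, 344], 4430)]
tray [(0.73, [81, 212, 154, 364], 8822)]
jar_round [(0.97, [216, 273, 248, 310], 804)]
jar_square [(0.77, [266, 262, 294, 296], 717), (0.39, [232, 222, 317, 268], 2212)]
jar_hex [(0.93, [312, 253, 344, 283], 715)]
coaster_round [(0.49, [228, 269, 256, 286], 39)]
coaster_square []
coaster_hex [(0.55, [309, 250, 331, 284], 160), (0.45, [311, 253, 344, 284], 724)]
cups [(0.68, [241, 153, 282, 199], 1434)]
```

```bash
python3 - <<'E'
import cv2
a=cv2.imread("pics/top0.png")[130:380,60:500]; cv2.imwrite("pics/topc.png",cv2.resize(a,(792,450),interpolation=cv2.INTER_CUBIC))
a=cv2.imread("pics/scene0.png")[110:280,90:430]; cv2.imwrite("pics/scc.png",cv2.resize(a,(800,400),interpolation=cv2.INTER_CUBIC))
E
```

```text
(no output)
```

View pics/topc.png

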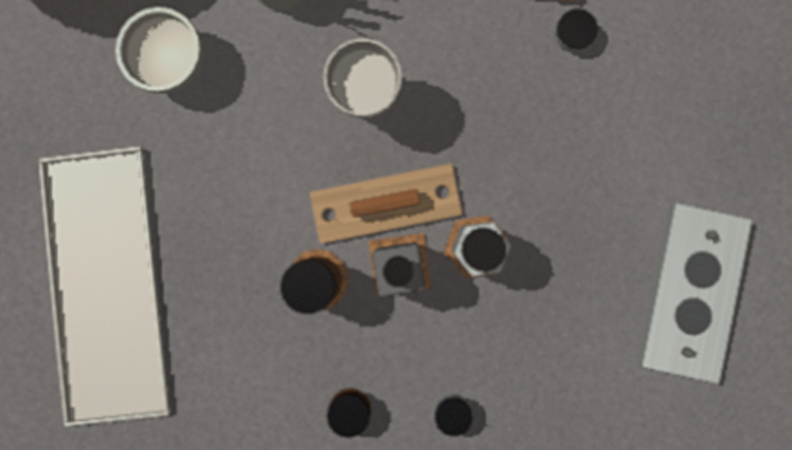

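View pics/scc.png

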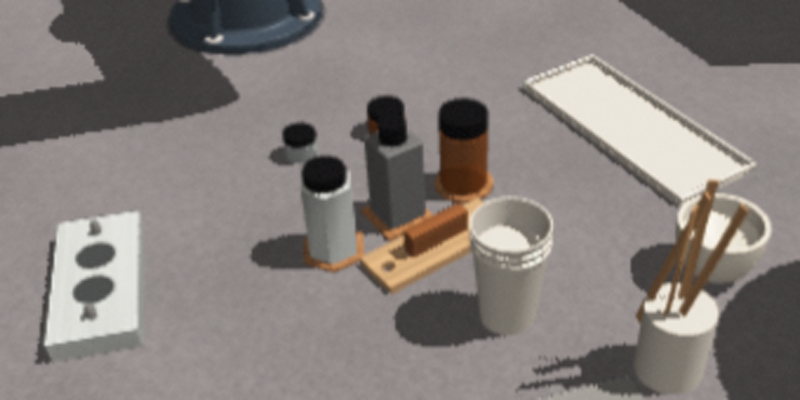

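The top view shows the tray on the left (+y), the mould on the right (−y), and round, square and hex jars in the row at about (232,291), (280,279), (328,268) px. The plate is at (274,245) and the cups at (262,173). There is a distractor jar near the robot at (253,360). Next I'll fit the models to the silhouettes.

```bash
cat > fit.py <<'E'
from bench import *
import cv2,numpy as np
from scipy.optimize import minimize
def proj(n,P):
    c=camera_model(n);T=np.linalg.inv(np.array(c["T"]))
    p=(P@T[:3,:3].T+T[:3,3])*[1,-1,-1]
    return cv2.projectPoints(p,np.zeros(3),np.zeros(3),np.array(c["K"]),np.array(c["D"],float))[0][:,0]
def cyl(r,z0,z1,n=32,r1=None,ph=0):
    a=np.arange(n)*2*np.pi/n+ph;r1=r if r1 is None else r1
    return np.vstack([np.c_[q*np.cos(a),q*np.sin(a),0*a+z] for q,z in((r,z0),(r1,z1))])
def box(x,y,z0,z1): return np.array([[i*x/2,j*y/2,z] for i in(-1,1) for j in(-1,1) for z in(z0,z1)])
M=dict(plate=[box(.054,.15,0,.01),box(.016,.07,.01,.038)],mould=[box(.08,.17,0,.025)],tray=[box(.28,.11,0,.012)],
 jar_round=[cyl(.026,0,.092)],jar_square=[box(.044,.044,0,.095),cyl(.014,.095,.115)],
 jar_hex=[cyl(.046/3**.5,0,.084,6,ph=np.pi/6),cyl(.021,.084,.1)],cups=[cyl(.026,0,.113,r1=.036)])
S=4
def mask(n,parts,q,z):
    c,s=np.cos(q[2]),np.sin(q[2]);m=np.zeros((420*S,560*S),np.uint8)
    for P in parts:
        W=P@np.array([[c,s,0],[-s,c,0],[0,0,1]])+[q[0],q[1],z]
        h=cv2.convexHull((proj(n,W)+.5).astype(np.float32)*S-.5)
        cv2.fillConvexPoly(m,np.round(h*256).astype(np.int32),1,shift=8)
    return m>0
def fit(name,regs,q0,z=0,yaw=True):
    up={n:np.kron(r,np.ones((S,S),bool)) for n,r in regs.items()}
    def f(v):
        q=[v[0],v[1],v[2] if yaw else q0[2]]
        return sum(1-(m&up[n]).sum()/(m|up[n]).sum() for n in up for m in[mask(n,M[name],q,z)])
    d=[[0,0,0],[.01,0,0],[0,.01,0]]+([[0,0,.12]] if yaw else [])
    q0=np.array(q0,float);k=3 if yaw else 2
    r=minimize(f,q0[:k],method="Nelder-Mead",options=dict(initial_simplex=(q0+np.array(d))[:,:k],xatol=1e-4,fatol=1e-5,maxiter=150))
    return np.r_[r.x,[] if yaw else q0[2]],r.fun/len(up)
E
cat > m0.py <<'E'
from fit import *
snapshot("top");snapshot("scene")
def g(n,q,i=0):
    r=outline_of(n,q); return r[i]["region"] if len(r)>i else None
def ground(u,v,z):
    f=lambda p:np.sum((proj("top",np.array([[p[0],p[1],z]]))[0]-[u,v])**2)
    return minimize(f,[.5,0],method="Nelder-Mead").x
py=ground(328,191+130-130,.0)
a,b=ground(60+329/1.8,130+215/1.8,.01) if 0 else ground(60+329/1.8,130+215/1.8,.01)
c,d=ground(60+442/1.8,130+191/1.8,.01); yaw=np.arctan2(-(a-c),(b-d)); print("plate holes",a,b,c,d,"yaw",yaw)
for name,(u,v),z,h,yw in [("plate",(274,245),0,0,yaw),("mould",(447,293),0,.02,-.2),("tray",(118,289),0,0,1.6),("jar_round",(232,291),.004,.09,yaw),("jar_square",(280,279),.004,.1,yaw),("jar_hex",(328,268),.004,.1,yaw),("cups",(262,173),0,.1,yaw)]:
    q=np.r_[ground(u,v,h),yw]; R={"top":g("top",name)}
    s=g("scene",name)
    if s is not None and name!="plate": R["scene"]=s
    R={k:v for k,v in R.items() if v is not None}
    yf=name not in("jar_round","cups")
    for sub in [R]+([{k:R[k]} for k in R] if len(R)>1 else []):
        x,e=fit(name,sub,q,z,yf); print(name,list(sub),np.round(x,4),round(e,3),flush=True)
E
time python3 m0.py
```

```text
plate holes 0.5515553639226742 0.06966885446390153 0.5731772954597334 -0.0479091223242063 yaw 0.1818625425042607
plate ['top'] [0.562  0.013  0.1809] 0.075
mould ['top', 'scene'] [ 0.4634 -0.3022  1.3245] 0.045
mould ['top'] [ 0.4631 -0.3029  1.3083] 0.056
mould ['scene'] [ 0.4636 -0.3013  1.3253] 0.031
tray ['top', 'scene'] [0.4842 0.3085 0.0888] 0.039
tray ['top'] [0.4849 0.3088 0.0935] 0.022
tray ['scene'] [0.4832 0.3075 0.0886] 0.05
jar_round ['top', 'scene'] [0.4846 0.085  0.1819] 0.076
jar_round ['top'] [0.4857 0.0835 0.1819] 0.097
jar_round ['scene'] [0.4836 0.0861 0.1819] 0.042
jar_square ['top', 'scene'] [ 4.978e-01 -3.000e-04  9.810e-02] 0.064
jar_square ['top'] [ 0.498  -0.0006  0.1383] 0.058
jar_square ['scene'] [0.4959 0.0006 0.0203] 0.056
jar_hex ['top', 'scene'] [ 0.5146 -0.0795  0.1631] 0.07
jar_hex ['top'] [ 0.5148 -0.0798  0.1353] 0.07
jar_hex ['scene'] [ 0.5139 -0.0796  0.1424] 0.067
cups ['top', 'scene'] [0.6779 0.0279 0.1819] 0.039
cups ['top'] [0.6777 0.0278 0.1819] 0.036
cups ['scene'] [0.6786 0.0276 0.1819] 0.04
real	0m39.421s
user	0m18.893s
sys	0m15.666s
```

```bash
cat > plan.py <<'E'
# usage: plan.py x,y,z,yaw ...   prints tool-frame rows (mm / 0.01 rad rounded) from the measured pose, tool kept straight down
from bench import *
import sys,json,numpy as np
from scipy.spatial.transform import Rotation as R
s=state();p=np.array(s["tool_pos"]);r=R.from_euler("xyz",s["tool_rot"])
V=float(sys.argv[1]);rows=[]
for w in sys.argv[2:]:
    t=np.array([float(a) for a in w.split(",")]);tr=R.from_euler("xyz",[np.pi,0,t[3]])
    L=np.linalg.norm(t[:3]-p);A=(r.inv()*tr).magnitude()
    n=max(1,int(np.ceil(max(L/V,A/.13))));n=n+1 if n>2 else n
    u=np.ones(n); 
    if n>2:u[0]=u[-1]=.5
    u=np.cumsum(u)/u.sum();p0,r0=p,r;dr=(r0.inv()*tr).as_rotvec()
    for k in u:
        d=np.round(r.inv().apply(p0+k*(t[:3]-p0)-p),3);e=np.round((r.inv()*r0*R.from_rotvec(k*dr)).as_rotvec(),2)
        if k<1 or len(rows)==0 or 1: rows.append([float(v)+0. for v in np.r_[d,e]])
        p=p+r.apply(d);r=r*R.from_rotvec(e)
print(round(s["time_s"],1),np.round(s["tool_pos"],4),np.round(s["tool_rot"],3),"w",round(s["gripper_width"],4))
for i in range(0,len(rows),10):print(json.dumps(rows[i:i+10]))
print("ends",np.round(p,4),np.round(r.as_euler("xyz"),3))
E
python3 plan.py .045 .33,-.36,.25,.75 .484,.085,.2,1.75 .4846,.085,.078,1.75
```

```text
1.9 [ 0.143  -0.6084  0.2483] [3.142 0.    0.231] w 0.0852
[[0.017, -0.014, 0.0, 0.0, 0.0, -0.04], [0.035, -0.027, 0.0, 0.0, 0.0, -0.07], [0.037, -0.025, -0.001, 0.0, 0.0, -0.08], [0.039, -0.021, 0.0, 0.0, 0.0, -0.07], [0.041, -0.019, 0.0, 0.0, 0.0, -0.07], [0.041, -0.016, 0.0, 0.0, 0.0, -0.08], [0.043, -0.012, -0.001, 0.0, 0.0, -0.07], [0.021, -0.005, 0.0, 0.0, 0.0, -0.04], [0.019, -0.01, 0.002, 0.0, 0.0, -0.05], [0.039, -0.018, 0.005, 0.0, 0.0, -0.09]]
[[0.04, -0.015, 0.004, 0.0, 0.0, -0.09], [0.041, -0.011, 0.005, 0.0, 0.0, -0.09], [0.043, -0.007, 0.005, 0.0, 0.0, -0.09], [0.042, -0.003, 0.004, 0.0, 0.0, -0.09], [0.043, 0.001, 0.005, 0.0, 0.0, -0.09], [0.043, 0.004, 0.004, 0.0, 0.0, -0.09], [0.042, 0.008, 0.005, 0.0, 0.0, -0.09], [0.041, 0.012, 0.004, 0.0, 0.0, -0.09], [0.04, 0.016, 0.005, 0.0, 0.0, -0.09], [0.019, 0.009, 0.002, 0.0, 0.0, -0.05]]
[[0.0, 0.0, 0.02, 0.0, 0.0, 0.0], [0.0, 0.001, 0.041, 0.0, 0.0, 0.0], [0.0, 0.0, 0.041, 0.0, 0.0, 0.0], [0.0, 0.0, 0.02, 0.0, 0.0, 0.0]]
ends [0.4845 0.0852 0.0783] [-3.142  0.     1.751]
```

Emit:
jog_arm(commands=[[0.017,-0.014,0.0,0.0,0.0,-0.04],[0.035,-0.027,0.0,0.0,0.0,-0.07],[0.037,-0.025,-0.001,0.0,0.0,-0.08],[0.039,-0.021,0.0,0.0,0.0,-0.07],[0.041,-0.019,0.0,0.0,0.0,-0.07],[0.041,-0.016,0.0,0.0,0.0,-0.08],[0.043,-0.012,-0.001,0.0,0.0,-0.07],[0.021,-0.005,0.0,0.0,0.0,-0.04],[0.019,-0.01,0.002,0.0,0.0,-0.05],[0.039,-0.018,0.005,0.0,0.0,-0.09]], grip=1, force=40)

```text
time_s: 2.9
tool_pos: [0.3523, -0.301, 0.2441]
tool_rot: [3.137, 0.002, 0.892]
ft_force: [0.9, 0.3, -0.6]
gripper_width: 0.0853
grasp_force: 0.0
```

Emit:
jog_arm(commands=[[0.04,-0.015,0.004,0.0,0.0,-0.09],[0.041,-0.011,0.005,0.0,0.0,-0.09],[0.043,-0.007,0.005,0.0,0.0,-0.09],[0.042,-0.003,0.004,0.0,0.0,-0.09],[0.043,0.001,0.005,0.0,0.0,-0.09],[0.043,0.004,0.004,0.0,0.0,-0.09],[0.042,0.008,0.005,0.0,0.0,-0.09],[0.041,0.012,0.004,0.0,0.0,-0.09],[0.04,0.016,0.005,0.0,0.0,-0.09],[0.019,0.009,0.002,0.0,0.0,-0.05]])

```text
time_s: 3.9
tool_pos: [0.4844, 0.088, 0.2002]
tool_rot: [3.14, -0.0, 1.756]
ft_force: [0.7, -0.2, 0.2]
gripper_width: 0.0851
grasp_force: 0.0
```

```bash
python3 plan.py .045 .4846,.085,.18,1.75;python3 plan.py .045 .4846,.085,.078,1.75; python3 -c "
from bench import *
import cv2
a=snapshot('top')[200:340,170:370,::-1];cv2.imwrite('pics/t1.png',cv2.resize(a,(800,560)))"
```

```text
3.9 [0.4844 0.088  0.2002] [ 3.14  -0.     1.756] w 0.0851
[[-0.003, 0.0, 0.02, 0.0, 0.0, 0.01]]
ends [0.485  0.085  0.1802] [ 3.14  -0.     1.746]
3.9 [0.4844 0.088  0.2002] [ 3.14  -0.     1.756] w 0.0851
[[0.0, 0.0, 0.02, 0.0, 0.0, 0.0], [-0.001, 0.0, 0.041, 0.0, 0.0, 0.0], [-0.001, 0.0, 0.041, 0.0, 0.0, 0.01], [-0.001, -0.001, 0.02, 0.0, 0.0, 0.0]]
ends [0.4841 0.0849 0.0782] [ 3.14  -0.     1.746]
```

View pics/t1.png

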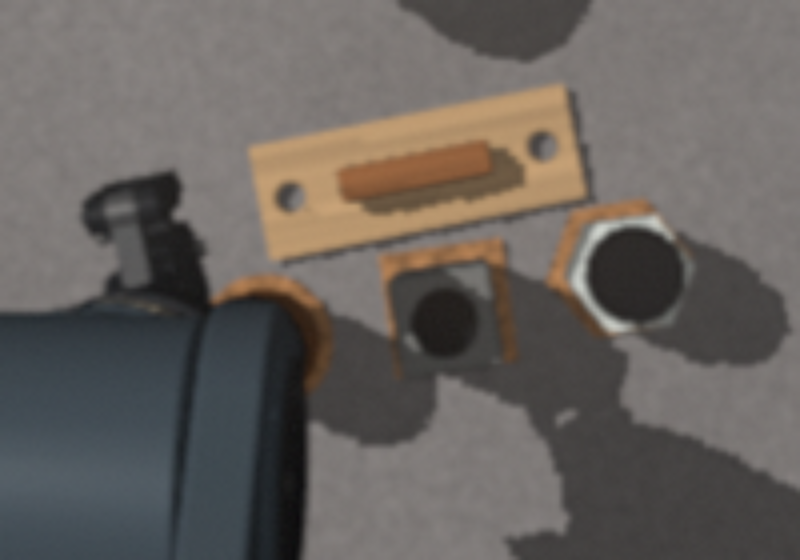

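The gripper is over the round jar, and parallax shifts it left in the picture. The plate, square bottle and hex canister are undisturbed. Descending now.

Emit:
jog_arm(commands=[[-0.003,0,0.02,0,0,0],[0,0,0.04,0,0,0],[0,0,0.04,0,0,0],[0,0,0.02,0,0,0],[0,0,0,0,0,0]])

```text
time_s: 4.45
tool_pos: [0.4822, 0.0816, 0.078]
tool_rot: [-3.136, -0.001, 1.75]
ft_force: [0.2, -0.9, 0.0]
gripper_width: 0.0852
grasp_force: 0.0
```

Emit:
jog_arm(commands=[[0,0,0,0,0,0],[0,0,0,0,0,0],[0,0,0,0,0,0],[0,0,0,0,0,0],[0,0,0,0,0,0],[0,0,0,0,0,0],[0,0,0,0,0,0],[0,0,0,0,0,0]], grip=0.3)

```text
time_s: 5.25
tool_pos: [0.4849, 0.0819, 0.0819]
tool_rot: [3.139, 0.001, 1.751]
ft_force: [-1.5, -0.6, 7.2]
gripper_width: 0.0512
grasp_force: 41.5
```

Emit:
jog_arm(commands=[[0,0,0,0,0,0],[0,0,0,0,0,0]])

```text
time_s: 5.45
tool_pos: [0.485, 0.0819, 0.0819]
tool_rot: [3.139, 0.001, 1.751]
ft_force: [-0.6, -0.9, 6.7]
gripper_width: 0.0507
grasp_force: 41.5
```

Emit:
jog_arm(commands=[[0,0,-0.01,0,0,0],[0,0,-0.02,0,0,0],[0,0,-0.02,0,0,0],[0,0,0,0,0,0],[0,0,0,0,0,0]])

```text
time_s: 5.95
tool_pos: [0.4841, 0.0821, 0.1307]
tool_rot: [3.14, 0.0, 1.751]
ft_force: [-0.2, 0.8, -2.0]
gripper_width: 0.0508
grasp_force: 42.6
```

```bash
python3 - <<'E'
from bench import *
import numpy as np
for i in range(6):
    snapshot("top"); s=state(); print(s["time_s"],np.round(s["tool_pos"],4),np.round(s["tool_rot"],4),np.round(s["ft_force"],1))
E
python3 plan.py .04 .5673,.3165,.13,1.75 .5673,.3165,.083,1.75
```

```text
6.0 [0.4836 0.0821 0.1301] [-3.1411e+00 -2.0000e-04  1.7508e+00] [-0.7 -0.5 -2.7]
6.05 [0.4833 0.0821 0.1297] [-3.1401e+00 -4.0000e-04  1.7508e+00] [ 0.9  0.3 -2.7]
6.1 [0.4832 0.0821 0.1295] [-3.1396e+00 -5.0000e-04  1.7508e+00] [-0.1 -0.2 -2.2]
6.15 [0.4833 0.0821 0.1294] [-3.1395e+00 -5.0000e-04  1.7508e+00] [-0.  -0.  -2.1]
6.2 [0.4834 0.0821 0.1295] [-3.1397e+00 -5.0000e-04  1.7508e+00] [-0.1 -0.2 -2.3]
6.25 [0.4835 0.0821 0.1296] [-3.1399e+00 -4.0000e-04  1.7507e+00] [ 0.4  0.2 -1.7]
6.2 [0.4835 0.0821 0.1296] [-3.14  -0.     1.751] w 0.051
[[0.015, 0.009, 0.0, 0.0, 0.0, 0.0], [0.031, 0.018, 0.0, 0.0, 0.0, 0.0], [0.031, 0.017, 0.0, 0.0, 0.0, 0.0], [0.031, 0.018, 0.0, 0.0, 0.0, 0.0], [0.031, 0.018, 0.0, 0.0, 0.0, 0.0], [0.03, 0.018, 0.0, 0.0, 0.0, 0.0], [0.031, 0.017, -0.001, 0.0, 0.0, 0.0], [0.016, 0.009, 0.0, 0.0, 0.0, 0.0], [0.0, 0.0, 0.024, 0.0, 0.0, 0.0], [0.0, 0.0, 0.023, 0.0, 0.0, 0.0]]
ends [0.5668 0.3168 0.0834] [-3.14  -0.     1.751]
```

Emit:
jog_arm(commands=[[0.015,0.009,0.0,0.0,0.0,0.0],[0.031,0.018,0.0,0.0,0.0,0.0],[0.031,0.017,0.0,0.0,0.0,0.0],[0.031,0.018,0.0,0.0,0.0,0.0],[0.031,0.018,0.0,0.0,0.0,0.0],[0.03,0.018,0.0,0.0,0.0,0.0],[0.031,0.017,0,0.0,0.0,0.0],[0.014,0.009,0.0,0.0,0.0,0.0],[0.0,0.0,0.024,0.0,0.0,0.0],[0.0,0.0,0.018,0.0,0.0,0.0]])

```text
time_s: 7.25
tool_pos: [0.5673, 0.3156, 0.0868]
tool_rot: [-3.141, 0.0, 1.752]
ft_force: [-0.3, -0.5, -2.1]
gripper_width: 0.0507
grasp_force: 42.7
```

Emit:
jog_arm(commands=[[0,0,0,0,0,0],[0,0,0,0,0,0],[0,0,0,0,0,0]])

```text
time_s: 7.55
tool_pos: [0.5684, 0.3149, 0.089]
tool_rot: [3.14, -0.0, 1.751]
ft_force: [0.5, -0.2, -3.1]
gripper_width: 0.0514
grasp_force: 42.6
```

Emit:
jog_arm(commands=[[0,0,0.003,0,0,0],[0,0,0.003,0,0,0],[0,0,0,0,0,0],[0,0,0,0,0,0]])

```text
time_s: 7.95
tool_pos: [0.5677, 0.3147, 0.0824]
tool_rot: [3.142, -0.0, 1.751]
ft_force: [-0.1, -0.3, -3.2]
gripper_width: 0.051
grasp_force: 42.6
```

Emit:
jog_arm(commands=[[0,0,0.001,0,0,0],[0,0,0,0,0,0],[0,0,0,0,0,0],[0,0,0,0,0,0],[0,0,0,0,0,0]], grip=0.82)

```text
time_s: 8.45
tool_pos: [0.5678, 0.3149, 0.0815]
tool_rot: [3.141, -0.0, 1.751]
ft_force: [-0.5, 0.7, -0.1]
gripper_width: 0.0702
grasp_force: 0.0
```

```bash
python3 plan.py .045 .5673,.315,.17,1.75 .4975,.0,.17,1.75 .4975,0,.083,1.75
```

```text
8.4 [0.5678 0.3149 0.0815] [ 3.141 -0.     1.751] w 0.0702
[[0.0, 0.0, -0.044, 0.0, 0.0, 0.0], [0.0, 0.0, -0.045, 0.0, 0.0, 0.0], [-0.019, -0.008, 0.0, 0.0, 0.0, 0.0], [-0.037, -0.016, 0.0, 0.0, 0.0, 0.0], [-0.037, -0.015, 0.0, 0.0, 0.0, 0.0], [-0.037, -0.016, 0.0, 0.0, 0.0, 0.0], [-0.037, -0.016, 0.0, 0.0, 0.0, 0.0], [-0.037, -0.015, 0.0, 0.0, 0.0, 0.0], [-0.037, -0.016, 0.0, 0.0, 0.0, 0.0], [-0.038, -0.016, 0.0, 0.0, 0.0, 0.0]]
[[-0.018, -0.008, 0.0, 0.0, 0.0, 0.0], [0.0, 0.0, 0.044, 0.0, 0.0, 0.0], [0.0, 0.0, 0.043, 0.0, 0.0, 0.0]]
ends [4.971e-01 1.000e-04 8.340e-02] [ 3.141 -0.     1.751]
```

Emit:
jog_arm(commands=[[0.0,0.0,-0.044,0.0,0.0,0.0],[0.0,0.0,-0.045,0.0,0.0,0.0],[-0.019,-0.008,0.0,0.0,0.0,0.0],[-0.037,-0.016,0.0,0.0,0.0,0.0],[-0.037,-0.015,0.0,0.0,0.0,0.0],[-0.037,-0.016,0.0,0.0,0.0,0.0],[-0.037,-0.016,0.0,0.0,0.0,0.0],[-0.037,-0.015,0.0,0.0,0.0,0.0],[-0.037,-0.016,0.0,0.0,0.0,0.0],[-0.038,-0.016,0.0,0.0,0.0,0.0]], grip=1)

```text
time_s: 9.45
tool_pos: [0.5012, 0.0178, 0.1706]
tool_rot: [3.141, 0.0, 1.751]
ft_force: [0.6, -0.7, -0.6]
gripper_width: 0.0854
grasp_force: 0.0
```

Emit:
jog_arm(commands=[[-0.018,-0.008,0.0,0.0,0.0,0.0],[0,0,0,0,0,0],[0,0,0,0,0,0],[0,0,0,0,0,0]])

```text
time_s: 9.85
tool_pos: [0.4972, 0.0009, 0.1704]
tool_rot: [3.141, -0.0, 1.752]
ft_force: [0.9, -0.1, 0.2]
gripper_width: 0.0857
grasp_force: 0.0
```

```bash
python3 plan.py .045 .4975,0,.083,1.72
```

```text
9.8 [0.4972 0.0009 0.1704] [ 3.141 -0.     1.752] w 0.0857
[[0.0, 0.0, 0.044, 0.0, 0.0, 0.02], [-0.001, 0.0, 0.043, 0.0, 0.0, 0.01]]
ends [ 4.974e-01 -1.000e-04  8.340e-02] [ 3.141 -0.     1.722]
```

Emit:
jog_arm(commands=[[0.0,0.0,0.04,0.0,0.0,0.02],[-0.001,0.0,0.035,0.0,0.0,0.01],[0,0,0.012,0,0,0],[0,0,0,0,0,0],[0,0,0,0,0,0]])

```text
time_s: 10.35
tool_pos: [0.4977, -0.0004, 0.0839]
tool_rot: [3.141, 0.0, 1.722]
ft_force: [0.0, -0.2, 0.2]
gripper_width: 0.0853
grasp_force: 0.0
```

Emit:
jog_arm(commands=[[0,0,0,0,0,0],[0,0,0,0,0,0],[0,0,0,0,0,0],[0,0,0,0,0,0],[0,0,0,0,0,0],[0,0,0,0,0,0],[0,0,0,0,0,0],[0,0,0,0,0,0],[0,0,0,0,0,0],[0,0,0,0,0,0]], grip=0.3)

```text
time_s: 11.35
tool_pos: [0.4975, -0.0011, 0.0845]
tool_rot: [3.14, 0.001, 1.721]
ft_force: [-1.4, 0.6, 6.6]
gripper_width: 0.0436
grasp_force: 40.0
```

Emit:
jog_arm(commands=[[0,0,-0.01,0,0,0],[0,0,-0.02,0,0,0],[0,0,-0.02,0,0,0],[0,0,0,0,0,0],[0,0,0,0,0,0],[0,0,0,0,0,0]])

```text
time_s: 11.95
tool_pos: [0.4963, -0.0008, 0.1327]
tool_rot: [-3.14, -0.001, 1.721]
ft_force: [-0.6, 0.8, -2.8]
gripper_width: 0.0434
grasp_force: 41.7
```

```bash
python3 plan.py .04 .4842,.3085,.13,1.72
```

```text
11.9 [ 0.4963 -0.0008  0.1327] [-3.140e+00 -1.000e-03  1.721e+00] w 0.0434
[[0.019, 0.002, 0.0, 0.0, 0.0, 0.0], [0.039, 0.004, 0.001, 0.0, 0.0, 0.0], [0.038, 0.005, 0.0, 0.0, 0.0, 0.0], [0.039, 0.004, 0.0, 0.0, 0.0, 0.0], [0.038, 0.004, 0.001, 0.0, 0.0, 0.0], [0.039, 0.005, 0.0, 0.0, 0.0, 0.0], [0.038, 0.004, 0.0, 0.0, 0.0, 0.0], [0.038, 0.004, 0.001, 0.0, 0.0, 0.0], [0.02, 0.002, 0.0, 0.0, 0.0, 0.0]]
ends [0.484  0.3088 0.1298] [-3.140e+00 -1.000e-03  1.721e+00]
```

Emit:
jog_arm(commands=[[0.019,0.002,0.0,0.0,0.0,0.0],[0.039,0.004,0,0.0,0.0,0.0],[0.038,0.005,0.0,0.0,0.0,0.0],[0.039,0.004,0.0,0.0,0.0,0.0],[0.038,0.004,0,0.0,0.0,0.0],[0.039,0.005,0.0,0.0,0.0,0.0],[0.038,0.004,0.0,0.0,0.0,0.0],[0.038,0.004,0,0.0,0.0,0.0],[0.02,0.002,0.0,0.0,0.0,0.0],[0,0,0.02,0,0,0]])

```text
time_s: 12.95
tool_pos: [0.4857, 0.3124, 0.1139]
tool_rot: [3.136, -0.002, 1.725]
ft_force: [0.5, -0.2, -2.0]
gripper_width: 0.0435
grasp_force: 41.6
```

Emit:
jog_arm(commands=[[0,0,0.02,0,0,0],[0,0,0,0,0,0],[0,0,0,0,0,0],[0,0,0,0,0,0]])

```text
time_s: 13.35
tool_pos: [0.4852, 0.3086, 0.0936]
tool_rot: [3.141, -0.0, 1.72]
ft_force: [-0.8, 0.2, -2.6]
gripper_width: 0.0434
grasp_force: 41.5
```

Emit:
jog_arm(commands=[[0,0,0.004,0,0,0],[0,0,0.004,0,0,0],[0,0,0.001,0,0,0],[0,0,0,0,0,0],[0,0,0,0,0,0]])

```text
time_s: 13.85
tool_pos: [0.4847, 0.3086, 0.0846]
tool_rot: [3.141, 0.0, 1.721]
ft_force: [-0.5, -0.4, -0.1]
gripper_width: 0.0437
grasp_force: 41.7
```

Emit:
jog_arm(commands=[[0,0,0,0,0,0],[0,0,0,0,0,0],[0,0,0,0,0,0],[0,0,0,0,0,0],[0,0,0,0,0,0]], grip=0.78)

```text
time_s: 14.35
tool_pos: [0.4847, 0.3087, 0.0844]
tool_rot: [3.141, -0.0, 1.721]
ft_force: [0.1, 0.3, -0.4]
gripper_width: 0.0667
grasp_force: 0.0
```

```bash
python3 plan.py .045 .4842,.3085,.175,1.73 .5145,-.0795,.155,1.73
```

```text
14.3 [0.4847 0.3087 0.0844] [ 3.141 -0.     1.721] w 0.0667
[[0.0, 0.0, -0.015, 0.0, 0.0, 0.0], [0.0, 0.0, -0.03, 0.0, 0.0, 0.0], [0.0, 0.0, -0.031, 0.0, 0.0, -0.01], [0.0, -0.001, -0.015, 0.0, 0.0, 0.0], [-0.022, -0.002, 0.001, 0.0, 0.0, 0.0], [-0.043, -0.003, 0.002, 0.0, 0.0, 0.0], [-0.043, -0.004, 0.003, 0.0, 0.0, 0.0], [-0.043, -0.003, 0.002, 0.0, 0.0, 0.0], [-0.043, -0.004, 0.002, 0.0, 0.0, 0.0], [-0.043, -0.003, 0.002, 0.0, 0.0, 0.0]]
[[-0.043, -0.004, 0.003, 0.0, 0.0, 0.0], [-0.043, -0.003, 0.002, 0.0, 0.0, 0.0], [-0.043, -0.004, 0.002, 0.0, 0.0, 0.0], [-0.022, -0.001, 0.001, 0.0, 0.0, 0.0]]
ends [ 0.515  -0.0794  0.1553] [ 3.141 -0.     1.731]
```

Emit:
jog_arm(commands=[[0.0,0.0,-0.015,0.0,0.0,0.0],[0.0,0.0,-0.03,0.0,0.0,0.0],[0.0,0.0,-0.031,0.0,0.0,-0.01],[0.0,-0.001,-0.015,0.0,0.0,0.0],[-0.022,-0.002,0.001,0.0,0.0,0.0],[-0.043,-0.003,0.002,0.0,0.0,0.0],[-0.043,-0.004,0.003,0.0,0.0,0.0],[-0.043,-0.003,0.002,0.0,0.0,0.0],[-0.043,-0.004,0.002,0.0,0.0,0.0],[-0.043,-0.003,0.002,0.0,0.0,0.0]], grip=1)

```text
time_s: 15.35
tool_pos: [0.5025, 0.0699, 0.1634]
tool_rot: [3.141, 0.0, 1.731]
ft_force: [1.2, 0.5, -0.5]
gripper_width: 0.0852
grasp_force: 0.0
```

Emit:
jog_arm(commands=[[-0.043,-0.004,0.003,0.0,0.0,0.0],[-0.043,-0.003,0.002,0.0,0.0,0.0],[-0.043,-0.004,0.002,0.0,0.0,0.0],[-0.022,-0.001,0.001,0.0,0.0,0.0],[0,0,0,0,0,0],[0,0,0,0,0,0],[0,0,0,0,0,0]])

```text
time_s: 16.05
tool_pos: [0.5144, -0.0783, 0.1553]
tool_rot: [-3.141, -0.001, 1.732]
ft_force: [0.8, 0.5, 0.6]
gripper_width: 0.0852
grasp_force: 0.0
```

```bash
python3 plan.py .035 .5145,-.0795,.07,1.73
```

```text
16.1 [ 0.5144 -0.0783  0.1553] [-3.141e+00 -1.000e-03  1.732e+00] w 0.0852
[[0.0, 0.0, 0.014, 0.0, 0.0, 0.0], [-0.001, 0.0, 0.029, 0.0, 0.0, 0.0], [0.0, 0.0, 0.028, 0.0, 0.0, 0.0], [0.0, 0.0, 0.014, 0.0, 0.0, 0.0]]
ends [ 0.5144 -0.0792  0.0703] [-3.141e+00 -1.000e-03  1.732e+00]
```

Emit:
jog_arm(commands=[[0.0,0.0,0.014,0.0,0.0,0.0],[-0.001,0.0,0.029,0.0,0.0,0.0],[0.0,0.0,0.028,0.0,0.0,0.0],[0.0,0.0,0.014,0.0,0.0,0.0],[0,0,0,0,0,0],[0,0,0,0,0,0]])

```text
time_s: 16.65
tool_pos: [0.5151, -0.0794, 0.0705]
tool_rot: [-3.141, -0.0, 1.733]
ft_force: [0.2, 0.1, 0.2]
gripper_width: 0.0856
grasp_force: 0.0
```

Emit:
jog_arm(commands=[[0,0,0,0,0,0],[0,0,0,0,0,0],[0,0,0,0,0,0],[0,0,0,0,0,0],[0,0,0,0,0,0],[0,0,0,0,0,0],[0,0,0,0,0,0],[0,0,0,0,0,0],[0,0,0,0,0,0],[0,0,0,0,0,0]], grip=0.3)

```text
time_s: 17.65
tool_pos: [0.5153, -0.0806, 0.0714]
tool_rot: [3.14, 0.001, 1.731]
ft_force: [-0.8, 0.2, 5.2]
gripper_width: 0.0456
grasp_force: 40.0
```

Emit:
jog_arm(commands=[[0,0,-0.01,0,0,0],[0,0,-0.02,0,0,0],[0,0,-0.02,0,0,0],[0,0,0,0,0,0],[0,0,0,0,0,0],[0,0,0,0,0,0]])

```text
time_s: 18.25
tool_pos: [0.5143, -0.0802, 0.1196]
tool_rot: [-3.14, -0.001, 1.731]
ft_force: [0.2, 0.9, -2.7]
gripper_width: 0.0458
grasp_force: 41.5
```

```bash
python3 plan.py .04 .47,-.079,.12,1.73 .4,.301,.12,1.73
```

```text
18.2 [ 0.5143 -0.0802  0.1196] [-3.140e+00 -1.000e-03  1.731e+00] w 0.0458
[[0.004, -0.022, 0.0, 0.0, 0.0, 0.0], [0.004, -0.022, 0.0, 0.0, 0.0, 0.0], [0.019, 0.0, 0.0, 0.0, 0.0, 0.0], [0.039, -0.001, 0.0, 0.0, 0.0, 0.0], [0.039, -0.001, 0.0, 0.0, 0.0, 0.0], [0.038, -0.001, 0.0, 0.0, 0.0, 0.0], [0.039, -0.001, 0.0, 0.0, 0.0, 0.0], [0.039, 0.0, 0.0, 0.0, 0.0, 0.0], [0.038, -0.001, 0.0, 0.0, 0.0, 0.0], [0.039, -0.001, 0.0, 0.0, 0.0, 0.0]]
[[0.039, -0.001, 0.0, 0.0, 0.0, 0.0], [0.038, -0.001, 0.0, 0.0, 0.0, 0.0], [0.02, 0.0, 0.0, 0.0, 0.0, 0.0]]
ends [0.4001 0.3015 0.12  ] [-3.140e+00 -1.000e-03  1.731e+00]
```

```bash
python3 plan.py .04 .4,.301,.12,1.73 .4,.301,.08,1.73
```

```text
18.2 [ 0.5143 -0.0802  0.1196] [-3.140e+00 -1.000e-03  1.731e+00] w 0.0458
[[0.02, -0.003, 0.0, 0.0, 0.0, 0.0], [0.039, -0.005, 0.0, 0.0, 0.0, 0.0], [0.04, -0.005, 0.0, 0.0, 0.0, 0.0], [0.039, -0.005, 0.0, 0.0, 0.0, 0.0], [0.04, -0.005, 0.0, 0.0, 0.0, 0.0], [0.039, -0.006, 0.0, 0.0, 0.0, 0.0], [0.039, -0.005, 0.0, 0.0, 0.0, 0.0], [0.04, -0.005, 0.0, 0.0, 0.0, 0.0], [0.039, -0.005, 0.0, 0.0, 0.0, 0.0], [0.04, -0.006, 0.0, 0.0, 0.0, 0.0]]
[[0.02, -0.002, 0.0, 0.0, 0.0, 0.0], [0.0, 0.0, 0.02, 0.0, 0.0, 0.0], [0.0, 0.0, 0.02, 0.0, 0.0, 0.0]]
ends [0.4    0.3015 0.08  ] [-3.140e+00 -1.000e-03  1.731e+00]
```

Emit:
jog_arm(commands=[[0.02,-0.003,0.0,0.0,0.0,0.0],[0.039,-0.005,0.0,0.0,0.0,0.0],[0.04,-0.005,0.0,0.0,0.0,0.0],[0.039,-0.005,0.0,0.0,0.0,0.0],[0.04,-0.005,0.0,0.0,0.0,0.0],[0.039,-0.006,0.0,0.0,0.0,0.0],[0.039,-0.005,0.0,0.0,0.0,0.0],[0.04,-0.005,0.0,0.0,0.0,0.0],[0.039,-0.005,0.0,0.0,0.0,0.0],[0.04,-0.006,0.0,0.0,0.0,0.0]])

```text
time_s: 19.25
tool_pos: [0.4049, 0.283, 0.1192]
tool_rot: [-3.14, 0.001, 1.731]
ft_force: [1.0, 0.2, -2.7]
gripper_width: 0.046
grasp_force: 41.3
```

Emit:
jog_arm(commands=[[0.02,-0.002,0.0,0.0,0.0,0.0],[0,0,0.02,0,0,0],[0,0,0.018,0,0,0],[0,0,0,0,0,0],[0,0,0,0,0,0],[0,0,0,0,0,0]])

```text
time_s: 19.85
tool_pos: [0.4012, 0.3012, 0.0826]
tool_rot: [3.141, -0.0, 1.73]
ft_force: [-0.3, 0.1, -2.1]
gripper_width: 0.046
grasp_force: 41.5
```

Target z is .0714, so I'll lower 11 mm and release.

Emit:
jog_arm(commands=[[0,0,0.005,0,0,0],[0,0,0.005,0,0,0],[0,0,0.001,0,0,0],[0,0,0,0,0,0],[0,0,0,0,0,0]])

```text
time_s: 20.35
tool_pos: [0.4009, 0.3011, 0.0715]
tool_rot: [3.141, 0.0, 1.731]
ft_force: [0.1, -0.8, -0.3]
gripper_width: 0.0458
grasp_force: 41.7
```

Emit:
jog_arm(commands=[[0,0,0,0,0,0],[0,0,0,0,0,0],[0,0,0,0,0,0],[0,0,0,0,0,0],[0,0,0,0,0,0]], grip=0.78)

```text
time_s: 20.85
tool_pos: [0.4008, 0.3013, 0.0714]
tool_rot: [3.141, -0.0, 1.731]
ft_force: [0.2, 0.1, 0.3]
gripper_width: 0.0665
grasp_force: 0.0
```

```bash
python3 - <<'E'
from fit import *
im=snapshot("top"); snapshot("scene"); cv2.imwrite("pics/t2.png",cv2.resize(im[130:380,60:500,::-1],(792,450),interpolation=cv2.INTER_CUBIC))
M.update(coaster_round=[cyl(.032,0,.004)],coaster_square=[box(.058,.058,0,.004)],coaster_hex=[cyl(.06/3**.5,0,.004,6,ph=np.pi/6)])
for n,q in[("plate",(.562,.013,.181)),("coaster_round",(.4846,.085,.18)),("coaster_square",(.4978,-.0003,.14)),("coaster_hex",(.5146,-.0795,.15))]:
    R={}
    for c in("top","scene"):
        r=outline_of(c,n)
        if r: R[c]=r[0]["region"]; print(n,c,round(r[0]["conf"],2),r[0]["bbox"])
    for sub in [{k:R[k]} for k in R]: x,e=fit(n,sub,q,0,n!="coaster_round"); print(n,list(sub),np.round(x,4),round(e,3),flush=True)
E
python3 plan.py .045 .4,.301,.17,1.73 .562,.013,.16,1.752
```

```text
plate top 0.9 [232.9, 220.9, 317.3, 265.1]
plate scene 0.64 [244.4, 192.8, 294.5, 235.0]
plate ['top'] [0.563  0.0127 0.1652] 0.084
plate ['scene'] [0.5617 0.0097 0.1873] 0.206
coaster_round top 0.86 [218.1, 269.2, 256.1, 305.2]
coaster_round scene 0.72 [271.0, 178.8, 302.3, 197.4]
coaster_round ['top'] [0.4848 0.0853 0.18  ] 0.068
coaster_round ['scene'] [0.4843 0.086  0.18  ] 0.046
coaster_square top 0.65 [263.2, 263.8, 293.4, 294.7]
coaster_square scene 0.58 [239.0, 192.3, 276.2, 208.0]
coaster_square ['top'] [ 0.499  -0.0005  0.1176] 0.041
coaster_square ['scene'] [ 0.4965 -0.0018  0.1706] 0.101
coaster_hex top 0.77 [307.0, 251.4, 343.1, 284.3]
coaster_hex scene 0.98 [218.7, 206.8, 245.6, 225.5]
coaster_hex ['top'] [ 0.515  -0.0804  0.1705] 0.039
coaster_hex ['scene'] [ 0.5159 -0.0814  0.166 ] 0.072
21.4 [0.4008 0.3012 0.0713] [ 3.142 -0.     1.731] w 0.0667
[[0.0, 0.0, -0.016, 0.0, 0.0, 0.0], [0.0, 0.0, -0.033, 0.0, 0.0, 0.0], [0.0, -0.001, -0.033, 0.0, 0.0, 0.0], [0.0, 0.0, -0.017, 0.0, 0.0, 0.0], [-0.019, 0.007, 0.001, 0.0, 0.0, 0.0], [-0.039, 0.014, 0.001, 0.0, 0.0, 0.0], [-0.039, 0.015, 0.001, 0.0, 0.0, -0.01], [-0.039, 0.014, 0.002, 0.0, 0.0, 0.0], [-0.039, 0.013, 0.001, 0.0, 0.0, 0.0], [-0.039, 0.014, 0.001, 0.0, 0.0, 0.0]]
[[-0.039, 0.014, 0.001, 0.0, 0.0, -0.01], [-0.039, 0.014, 0.002, 0.0, 0.0, 0.0], [-0.019, 0.007, 0.0, 0.0, 0.0, 0.0]]
ends [0.5624 0.0133 0.1603] [ 3.142 -0.     1.751]
```

View pics/t2.png

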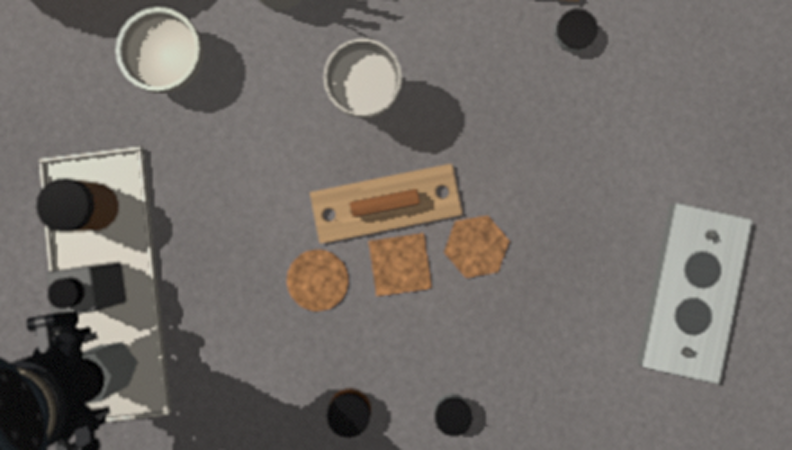

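All three containers stand upright in the tray, and the coasters and plate are clear. Next is the plate.

Emit:
jog_arm(commands=[[0.0,0.0,-0.016,0.0,0.0,0.0],[0.0,0.0,-0.033,0.0,0.0,0.0],[0.0,-0.001,-0.033,0.0,0.0,0.0],[0.0,0.0,-0.017,0.0,0.0,0.0],[-0.019,0.007,0.001,0.0,0.0,0.0],[-0.039,0.014,0.001,0.0,0.0,0.0],[-0.039,0.015,0.001,0.0,0.0,-0.01],[-0.039,0.014,0.002,0.0,0.0,0.0],[-0.039,0.013,0.001,0.0,0.0,0.0],[-0.039,0.014,0.001,0.0,0.0,0.0]])

```text
time_s: 22.35
tool_pos: [0.5113, 0.1011, 0.1632]
tool_rot: [-3.141, -0.0, 1.741]
ft_force: [-0.4, -0.2, 0.8]
gripper_width: 0.0667
grasp_force: 0.0
```

Emit:
jog_arm(commands=[[-0.039,0.014,0.001,0.0,0.0,-0.01],[-0.039,0.014,0.002,0.0,0.0,0.0],[-0.019,0.007,0.0,0.0,0.0,0.0],[0,0,0,0,0,0],[0,0,0,0,0,0],[0,0,0,0,0,0]], grip=0.5)

```text
time_s: 22.95
tool_pos: [0.561, 0.0148, 0.1601]
tool_rot: [-3.14, -0.001, 1.752]
ft_force: [1.6, 1.3, -0.4]
gripper_width: 0.0427
grasp_force: 0.0
```

```bash
python3 plan.py .035 .5622,.0125,.075,1.75 .5622,.0125,.035,1.75
```

```text
22.9 [0.561  0.0148 0.1601] [-3.140e+00 -1.000e-03  1.752e+00] w 0.0427
[[0.0, 0.0, 0.014, 0.0, 0.0, 0.0], [-0.001, 0.0, 0.029, 0.0, 0.0, 0.0], [-0.001, 0.001, 0.028, 0.0, 0.0, 0.0], [-0.001, 0.0, 0.014, 0.0, 0.0, 0.0], [0.0, 0.0, 0.02, 0.0, 0.0, 0.0], [0.0, 0.0, 0.02, 0.0, 0.0, 0.0]]
ends [0.5623 0.0121 0.0351] [-3.140e+00 -1.000e-03  1.752e+00]
```

Emit:
jog_arm(commands=[[0.0,0.0,0.014,0.0,0.0,0.0],[-0.001,0.0,0.029,0.0,0.0,0.0],[-0.001,0.001,0.028,0.0,0.0,0.0],[0,0.0,0.014,0.0,0.0,0.0],[0.0,0.0,0.02,0.0,0.0,0.0],[0.0,0.0,0.018,0.0,0.0,0.0],[0,0,0,0,0,0],[0,0,0,0,0,0],[0,0,0,0,0,0]])

```text
time_s: 23.85
tool_pos: [0.5644, 0.0118, 0.0384]
tool_rot: [3.14, 0.001, 1.751]
ft_force: [-0.4, 0.2, 0.5]
gripper_width: 0.0428
grasp_force: 0.0
```

```bash
python3 plan.py .035 .5622,.0125,.031,1.75
```

```text
23.9 [0.5644 0.0118 0.0384] [3.140e+00 1.000e-03 1.751e+00] w 0.0428
[[0.001, -0.002, 0.007, 0.0, 0.0, 0.0]]
ends [0.5623 0.0124 0.0314] [3.140e+00 1.000e-03 1.751e+00]
```

Emit:
jog_arm(commands=[[0,-0.001,0.004,0,0,0],[0,0,0.002,0,0,0],[0,0,0,0,0,0],[0,0,0,0,0,0],[0,0,0,0,0,0]])

```text
time_s: 24.35
tool_pos: [0.5629, 0.0112, 0.0314]
tool_rot: [3.141, 0.0, 1.751]
ft_force: [-0.1, -0.3, -0.1]
gripper_width: 0.0427
grasp_force: 0.0
```

Emit:
jog_arm(commands=[[0,0,0,0,0,0],[0,0,0,0,0,0],[0,0,0,0,0,0],[0,0,0,0,0,0],[0,0,0,0,0,0],[0,0,0,0,0,0],[0,0,0,0,0,0],[0,0,0,0,0,0],[0,0,0,0,0,0],[0,0,0,0,0,0]], grip=0.05, force=60)

```text
time_s: 25.35
tool_pos: [0.5629, 0.0113, 0.0315]
tool_rot: [3.141, 0.0, 1.751]
ft_force: [-0.4, 0.6, 5.0]
gripper_width: 0.0149
grasp_force: 61.0
```

```bash
python3 plan.py .035 .5629,.0113,.115,1.751 .545,-.08,.115,1.9 .4634,-.3022,.115,2.895
```

```text
25.4 [0.5629 0.0113 0.0315] [3.141 0.    1.751] w 0.0149
[[0.0, 0.0, -0.014, 0.0, 0.0, 0.0], [0.0, 0.0, -0.028, 0.0, 0.0, 0.0], [0.0, 0.0, -0.028, 0.0, 0.0, 0.0], [0.0, 0.0, -0.013, 0.0, 0.0, 0.0], [-0.014, -0.006, 0.0, 0.0, 0.0, -0.02], [-0.029, -0.012, 0.0, 0.0, 0.0, -0.05], [-0.028, -0.013, 0.0, 0.0, 0.0, -0.05], [-0.014, -0.007, 0.0, 0.0, 0.0, -0.03], [-0.011, -0.009, 0.0, 0.0, 0.0, -0.06], [-0.022, -0.02, 0.0, 0.0, 0.0, -0.13]]
[[-0.019, -0.023, 0.0, 0.0, 0.0, -0.12], [-0.016, -0.025, 0.0, 0.0, 0.0, -0.12], [-0.013, -0.026, 0.0, 0.0, 0.0, -0.13], [-0.01, -0.029, 0.0, 0.0, 0.0, -0.12], [-0.006, -0.028, 0.0, 0.0, 0.0, -0.13], [-0.002, -0.03, 0.0, 0.0, 0.0, -0.12], [0.0, -0.015, 0.0, 0.0, 0.0, -0.06]]
ends [ 0.4637 -0.3026  0.1145] [-3.142  0.     2.891]
```

Emit:
jog_arm(commands=[[0.0,0.0,-0.014,0.0,0.0,0.0],[0.0,0.0,-0.028,0.0,0.0,0.0],[0.0,0.0,-0.028,0.0,0.0,0.0],[0.0,0.0,-0.013,0.0,0.0,0.0],[-0.014,-0.006,0.0,0.0,0.0,-0.02],[-0.029,-0.012,0.0,0.0,0.0,-0.05],[-0.028,-0.013,0.0,0.0,0.0,-0.05],[-0.014,-0.007,0.0,0.0,0.0,-0.03],[-0.011,-0.009,0.0,0.0,0.0,-0.06],[-0.022,-0.02,0.0,0.0,0.0,-0.13]])

```text
time_s: 26.35
tool_pos: [0.5297, -0.1209, 0.1139]
tool_rot: [-3.141, -0.001, 2.096]
ft_force: [0.1, -0.5, -2.3]
gripper_width: 0.0149
grasp_force: 60.2
```

Emit:
jog_arm(commands=[[-0.019,-0.023,0.0,0.0,0.0,-0.12],[-0.016,-0.025,0.0,0.0,0.0,-0.12],[-0.013,-0.026,0.0,0.0,0.0,-0.13],[-0.01,-0.029,0.0,0.0,0.0,-0.12],[-0.006,-0.028,0.0,0.0,0.0,-0.13],[-0.002,-0.03,0.0,0.0,0.0,-0.12],[0.0,-0.015,0.0,0.0,0.0,-0.06],[0,0,0,0,0,0],[0,0,0,0,0,0],[0,0,0,0,0,0]])

```text
time_s: 27.35
tool_pos: [0.4634, -0.3012, 0.114]
tool_rot: [3.14, -0.001, 2.891]
ft_force: [0.5, 1.4, -2.1]
gripper_width: 0.015
grasp_force: 60.1
```

Emit:
jog_arm(commands=[[0,0,0,0,0,0],[0,0,0,0,0,0],[0,0,0,0,0,0]])

```text
time_s: 27.65
tool_pos: [0.4639, -0.3019, 0.1143]
tool_rot: [3.142, -0.0, 2.892]
ft_force: [-0.1, 0.2, -2.2]
gripper_width: 0.0149
grasp_force: 60.1
```

```bash
python3 - <<'E'
from fit import *
s=state();print(s["tool_pos"],s["tool_rot"])
t=snapshot("top");c=snapshot("scene");a=cv2.resize(t[210:370,380:510,::-1],(487,600),interpolation=cv2.INTER_CUBIC)
b=cv2.resize(c[160:290,90:160+0,::-1],(310,576),interpolation=cv2.INTER_CUBIC);b=np.vstack([b,np.zeros((24,310,3),np.uint8)])
cv2.imwrite("pics/m1.png",np.hstack([a,b]))
q=[.4634,-.3022,1.3245];k,l=np.cos(q[2]),np.sin(q[2])
for n in("top","scene"):
    for y in(-.06,.06):print(n,"pin base/tip",np.round(proj(n,np.array([[q[0]-l*y,q[1]+k*y,.025],[q[0]-l*y,q[1]+k*y,.042]])),1).tolist())
E
```

```text
[ 0.46385106 -0.30191079  0.11434083] [ 3.14150649e+00 -7.18992194e-05  2.89157665e+00]
top pin base/tip [[453.7, 259.9], [456.8, 260.0]]
top pin base/tip [[440.6, 324.6], [443.5, 325.9]]
scene pin base/tip [[128.5, 244.1], [126.4, 238.5]]
scene pin base/tip [[130.8, 208.2], [128.8, 202.7]]
```

View pics/m1.png

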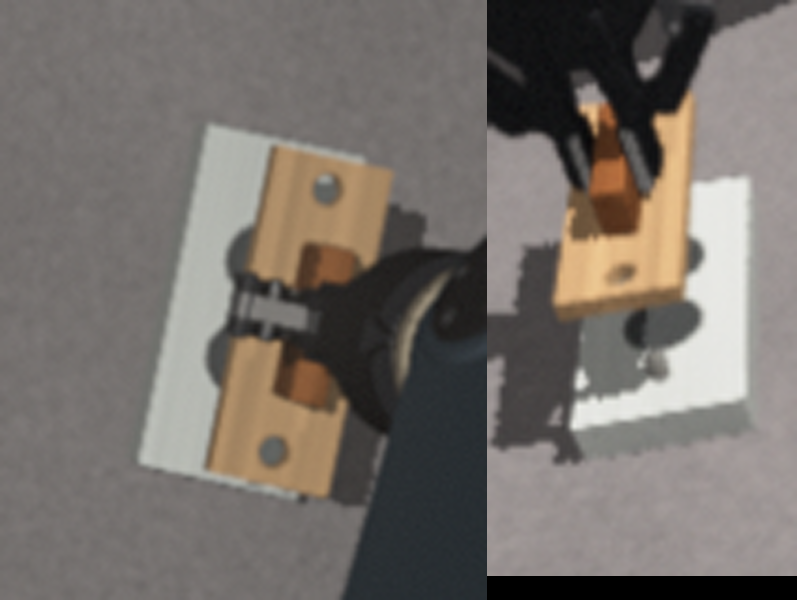

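The left view shows the plate held above the mould, with both holes visible at about (467,260) and (452,330) px. Next I'll work out the plate's offset in the hand.

```bash
cat > holes.py <<'E'
from fit import *
from scipy.optimize import least_squares
def back(n,uv,z): return least_squares(lambda p:proj(n,np.array([[p[0],p[1],z]]))[0]-uv,[.46,-.3],x_scale=.1).x
def blob(im,uv,r,f):
    u,v=np.round(uv).astype(int);w=im[v-r:v+r+1,u-r:u+r+1].astype(float);m=f(w)
    y,x=np.mgrid[-r:r+1,-r:r+1];return np.array([u+(m*x).sum()/m.sum(),v+(m*y).sum()/m.sum()]),m.sum()
E
python3 - <<'E'
from holes import *
s=state();p=np.array(s["tool_pos"]);print(np.round(p,4),s["tool_rot"][2])
t=snapshot("top").copy();z=p[2]-.0315+.010
f=lambda w:np.clip((60-(w[...,0]-w[...,2]))/60,0,1)   # low saturation = hole in wood
H=[]
for uv in((466.9,259.5),(452.2,329.6)):
    c,a=blob(t,uv,5,f);h=back("top",c,z-.002);H.append(h);print("hole",np.round(c,2),round(a,1),np.round(h,4))
H=np.array(H);m=H.mean(0);d=H[0]-H[1];print("plate centre",m,"len",np.hypot(*d),"yaw",np.arctan2(d[1],d[0])+np.pi/2,"-tcp",m-p[:2])
# mould pins, cavities in first picture
t0=cv2.imread("pics/top0.png")[:,:,::-1]
g=lambda w:np.clip((110-w.mean(-1))/40,0,1)
C=[blob(t0,(60+x/1.8,130+y/1.8),9,g)[0] for x,y in((703,270),(693,316))]
C=[back("top",c,.025) for c in C];print("cavities",np.round(C,4),"mid",np.mean(C,0),"yaw",np.arctan2(*(C[0]-C[1])[::-1])+np.pi/2)
tt=t0[255:267,448:462].mean(-1).astype(int);print(tt);print(t0[319:332,436:450].mean(-1).astype(int))
E
```

```text
[ 0.4638 -0.3022  0.1144] 2.891317211244454
hole [466.7  260.06] 40.3 [ 0.5221 -0.3171]
hole [452.41 329.83] 39.6 [ 0.4058 -0.2874]
plate centre [ 0.46392424 -0.3022517 ] len 0.12006035600834644 yaw 1.3206069618775702 -tcp [ 1.49476196e-04 -5.00569839e-05]
cavities [[ 0.4859 -0.3087]
 [ 0.4392 -0.2967]] mid [ 0.4625226  -0.30270559] yaw 1.318257687498575
[[169 170 171 170 171 170 169 168 170 171 169 169 173 172]
 [170 173 171 170 171 169 169 166 168 168 171 171 172 172]
 [170 172 171 170 166 152 149 147 148 155 166 172 173 172]
 [172 172 172 167 146 119 114 112 111 123 151 172 174 171]
 [172 173 171 156 117  93  93  97  94  96 128 165 173 173]
 [171 174 168 144 100  84  91  95  95  90 101 144 170 172]
 [173 173 169 149 102  82  85  87  87  81  82 123 166 175]
 [172 173 171 163 127  99  94  88  76  76  84 114 161 173]
 [173 171 171 170 155 140 138 129  92  82  92 115 148 169]
 [171 171 171 171 169 167 168 160 118 102 115 138 154 170]
 [173 170 170 171 169 169 171 169 148 143 150 166 169 172]
 [173 171 171 172 170 169 170 170 169 170 172 172 172 171]]
[[173 171 172 173 174 172 170 170 172 174 176 175 171 172]
 [173 170 172 174 175 173 170 171 172 174 175 173 172 172]
 [172 171 174 173 171 168 171 172 173 175 176 174 170 171]
 [172 172 173 165 144 142 154 165 173 176 176 173 171 173]
 [171 172 163 133 100  93 103 127 157 175 178 172 172 175]
 [172 170 146 101  82  84  84  87 113 152 166 171 173 175]
 [172 167 128  89  85  92  95  88  84 102 126 156 173 176]
 [174 168 135  96  85  91  96  95  88  82 106 144 170 174]
 [172 172 163 133 104  90  87  90  89  92 120 160 175 176]
 [172 174 175 166 144 123 114 114 120 127 142 169 176 175]
 [171 173 174 174 169 164 164 167 168 168 168 173 175 174]
 [172 173 173 173 172 172 174 176 180 176 173 173 174 174]
 [172 173 173 172 170 170 172 173 175 174 171 174 175 172]]
```

```bash
python3 plan.py .02 .463,-.3025,.078,2.8915
```

```text
27.8 [ 0.4637 -0.3023  0.1144] [-3.142  0.     2.891] w 0.0147
[[0.0, 0.0, 0.018, 0.0, 0.0, 0.0], [0.001, 0.0, 0.018, 0.0, 0.0, 0.0]]
ends [ 0.4628 -0.3021  0.0784] [-3.142  0.     2.891]
```

Emit:
jog_arm(commands=[[0.0,0.0,0.01,0.0,0.0,0.0],[0.001,0.0,0.016,0.0,0.0,0.0],[0,0,0.01,0,0,0],[0,0,0,0,0,0],[0,0,0,0,0,0],[0,0,0,0,0,0]])

```text
time_s: 28.4
tool_pos: [0.463, -0.3026, 0.0786]
tool_rot: [-3.141, 0.001, 2.891]
ft_force: [-0.1, -0.3, -1.4]
gripper_width: 0.0146
grasp_force: 60.1
```

```bash
python3 - <<'E'
from holes import *
s=state();p=np.array(s["tool_pos"]);print(np.round(p,4),s["tool_rot"])
t=snapshot("top").copy();c=snapshot("scene")
for i,y in((1,-.06),(0,.06)):
    yw=s["tool_rot"][2]-np.pi/2;w=p+[-np.sin(yw)*y,np.cos(yw)*y,-.0215]
    print("expected hole top",np.round(proj("top",w[None]),1))
a=cv2.resize(t[235:350,415:495,::-1],(417,600),interpolation=cv2.INTER_CUBIC)
b=cv2.resize(c[180:270,95:155,::-1],(380,570),interpolation=cv2.INTER_CUBIC);b=np.vstack([b,np.zeros((30,380,3),np.uint8)])
cv2.imwrite("pics/m2.png",np.hstack([a,b]))
E
```

```text
[ 0.463  -0.3026  0.0786] [-3.14114897e+00  8.01315311e-04  2.89073503e+00]
expected hole top [[460.1 260.4]]
expected hole top [[446.3 327.4]]
```

View pics/m2.png

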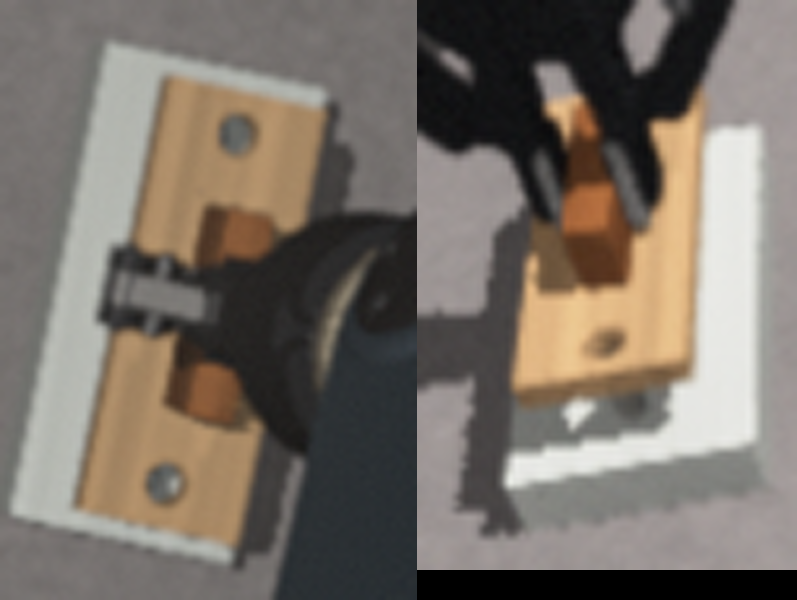

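In the top view both pins show inside the holes, at about (460,260) and (446,327) px, so I'll lower gently.

Emit:
jog_arm(commands=[[0,0,0.004,0,0,0],[0,0,0.004,0,0,0],[0,0,0.003,0,0,0],[0,0,0,0,0,0],[0,0,0,0,0,0]])

```text
time_s: 29.0
tool_pos: [0.4626, -0.3022, 0.0671]
tool_rot: [3.141, -0.0, 2.891]
ft_force: [1.2, -0.5, -2.5]
gripper_width: 0.0151
grasp_force: 60.1
```

Emit:
jog_arm(commands=[[0,0,0.003,0,0,0],[0,0,0.003,0,0,0],[0,0,0,0,0,0],[0,0,0,0,0,0]])

```text
time_s: 29.4
tool_pos: [0.4626, -0.3022, 0.0612]
tool_rot: [3.141, -0.0, 2.891]
ft_force: [-0.5, 0.2, -2.1]
gripper_width: 0.015
grasp_force: 60.1
```

No contact force, so the pins are in. Lowering the rest.

Emit:
jog_arm(commands=[[0,0,0.002,0,0,0],[0,0,0.002,0,0,0],[0,0,0.001,0,0,0],[0,0,0,0,0,0],[0,0,0,0,0,0]])

```text
time_s: 29.9
tool_pos: [0.4626, -0.3023, 0.0566]
tool_rot: [-3.142, 0.0, 2.891]
ft_force: [-0.1, 0.1, 1.5]
gripper_width: 0.0152
grasp_force: 60.5
```

Emit:
jog_arm(commands=[[0,0,0.0005,0,0,0],[0,0,0,0,0,0],[0,0,0,0,0,0]])

```text
time_s: 30.2
tool_pos: [0.4626, -0.3022, 0.0565]
tool_rot: [-3.141, 0.0, 2.891]
ft_force: [-1.7, 1.1, 5.3]
gripper_width: 0.0149
grasp_force: 61.3
```

Emit:
jog_arm(commands=[[0,0,0,0,0,0],[0,0,0,0,0,0],[0,0,0,0,0,0],[0,0,0,0,0,0],[0,0,0,0,0,0]], grip=0.5, force=40)

```text
time_s: 30.7
tool_pos: [0.4627, -0.3023, 0.0557]
tool_rot: [3.142, -0.0, 2.891]
ft_force: [0.1, -0.1, 0.6]
gripper_width: 0.0429
grasp_force: 0.0
```

Emit:
jog_arm(commands=[[0,0,-0.015,0,0,0],[0,0,-0.03,0,0,0],[0,0,-0.04,0,0,0],[0,0,-0.03,0,0,0]])

```text
time_s: 31.1
tool_pos: [0.4629, -0.3025, 0.1725]
tool_rot: [-3.141, 0.001, 2.891]
ft_force: [0.8, 0.0, 0.4]
gripper_width: 0.0429
grasp_force: 0.0
```

```bash
python3 plan.py .045 .4,-.05,.2,2.3 .4008,.301,.16,1.731
```

```text
31.1 [ 0.4629 -0.3025  0.1725] [-3.141e+00  1.000e-03  2.891e+00] w 0.0429
[[0.01, 0.019, -0.002, 0.0, 0.0, 0.05], [0.023, 0.037, -0.005, 0.0, 0.0, 0.1], [0.026, 0.035, -0.005, 0.0, 0.0, 0.1], [0.029, 0.032, -0.004, 0.0, 0.0, 0.09], [0.032, 0.029, -0.005, 0.0, 0.0, 0.1], [0.035, 0.026, -0.004, 0.0, 0.0, 0.1], [0.019, 0.011, -0.003, 0.0, 0.0, 0.05], [0.016, 0.015, 0.003, 0.0, 0.0, 0.04], [0.034, 0.028, 0.005, 0.0, 0.0, 0.07], [0.036, 0.025, 0.005, 0.0, 0.0, 0.07]]
[[0.037, 0.023, 0.005, 0.0, 0.0, 0.07], [0.039, 0.02, 0.005, 0.0, 0.0, 0.07], [0.04, 0.018, 0.005, 0.0, 0.0, 0.07], [0.041, 0.015, 0.005, 0.0, 0.0, 0.07], [0.042, 0.011, 0.005, 0.0, 0.0, 0.07], [0.022, 0.005, 0.002, 0.0, 0.0, 0.04]]
ends [0.401  0.3011 0.16  ] [3.141e+00 1.000e-03 1.731e+00]
```

Emit:
jog_arm(commands=[[0.01,0.019,-0.002,0.0,0.0,0.05],[0.023,0.037,-0.005,0.0,0.0,0.1],[0.026,0.035,-0.005,0.0,0.0,0.1],[0.029,0.032,-0.004,0.0,0.0,0.09],[0.032,0.029,-0.005,0.0,0.0,0.1],[0.035,0.026,-0.004,0.0,0.0,0.1],[0.019,0.011,-0.003,0.0,0.0,0.05],[0.016,0.015,0.003,0.0,0.0,0.04],[0.034,0.028,0.005,0.0,0.0,0.07],[0.036,0.025,0.005,0.0,0.0,0.07]], grip=0.78)

```text
time_s: 32.1
tool_pos: [0.4002, 0.0614, 0.186]
tool_rot: [3.14, 0.001, 2.116]
ft_force: [1.0, -0.7, 0.1]
gripper_width: 0.0665
grasp_force: 0.0
```

Emit:
jog_arm(commands=[[0.037,0.023,0.005,0.0,0.0,0.07],[0.039,0.02,0.005,0.0,0.0,0.07],[0.04,0.018,0.005,0.0,0.0,0.07],[0.041,0.015,0.005,0.0,0.0,0.07],[0.042,0.011,0.005,0.0,0.0,0.07],[0.022,0.005,0.002,0.0,0.0,0.04],[0,0,0,0,0,0],[0,0,0,0,0,0],[0,0,0,0,0,0]])

```text
time_s: 33.0
tool_pos: [0.4005, 0.3002, 0.1588]
tool_rot: [-3.141, 0.001, 1.73]
ft_force: [0.7, -0.3, 0.7]
gripper_width: 0.0667
grasp_force: 0.0
```

```bash
python3 plan.py .035 .4008,.3012,.0714,1.731; python3 - <<'E'
from fit import *
t=snapshot("top");c=snapshot("scene")
for n in("top","scene"):
    r=outline_of(n,"plate");print(n,round(r[0]["conf"],2),r[0]["bbox"]);print(fit("plate",{n:r[0]["region"]},[.463,-.3025,1.32],.025))
a=cv2.resize(t[235:350,415:495,::-1],(417,600),interpolation=cv2.INTER_CUBIC)
b=cv2.resize(c[180:270,95:155,::-1],(380,570),interpolation=cv2.INTER_CUBIC);b=np.vstack([b,np.zeros((30,380,3),np.uint8)])
cv2.imwrite("pics/m3.png",np.hstack([a,b]))
E
```

```text
33.0 [0.4005 0.3002 0.1588] [-3.141e+00  1.000e-03  1.730e+00] w 0.0667
[[0.0, 0.0, 0.015, 0.0, 0.0, 0.0], [0.0, 0.0, 0.029, 0.0, 0.0, 0.0], [0.001, 0.0, 0.029, 0.0, 0.0, 0.0], [0.0, 0.001, 0.014, 0.0, 0.0, 0.0]]
ends [0.4013 0.3013 0.0718] [-3.141e+00  1.000e-03  1.730e+00]
top 0.58 [422.4, 250.8, 473.2, 339.6]
(array([ 0.46170278, -0.30271835,  1.31130706]), np.float64(0.053402316949724415))
scene 0.62 [113.4, 199.5, 143.2, 250.0]
(array([ 0.46421088, -0.30319521,  1.32651427]), np.float64(0.04977563954295228))
```

View pics/m3.png

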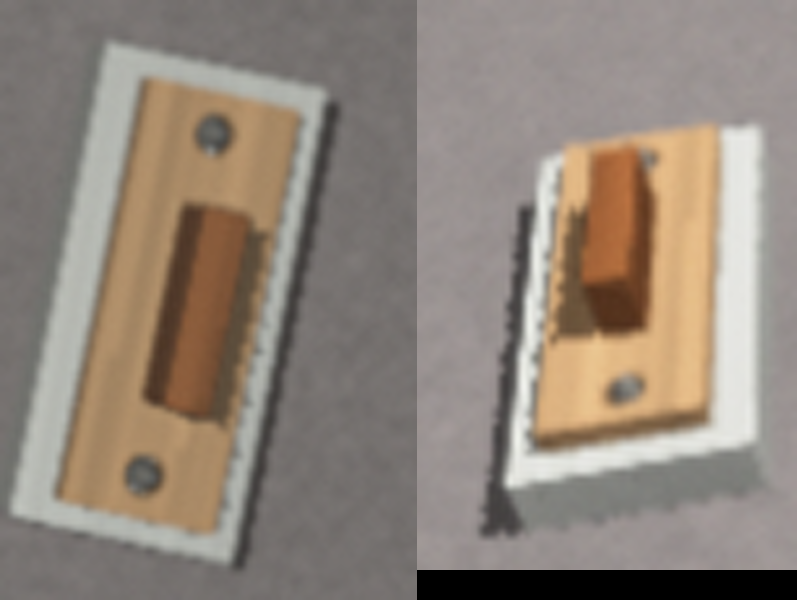

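The plate sits flat, with both pins coming up through its holes. Now the hex canister goes back.

Emit:
jog_arm(commands=[[0.0,0.0,0.015,0.0,0.0,0.0],[0.0,0.0,0.029,0.0,0.0,0.0],[0.001,0.0,0.029,0.0,0.0,0.0],[0.0,0,0.014,0.0,0.0,0.0],[0,0,0,0,0,0],[0,0,0,0,0,0],[0,0,0,0,0,0]])

```text
time_s: 33.9
tool_pos: [0.4014, 0.3024, 0.0728]
tool_rot: [3.14, -0.001, 1.73]
ft_force: [0.1, -0.1, -0.1]
gripper_width: 0.0669
grasp_force: 0.0
```

Emit:
jog_arm(commands=[[0,0,0,0,0,0],[0,0,0,0,0,0],[0,0,0,0,0,0],[0,0,0,0,0,0],[0,0,0,0,0,0],[0,0,0,0,0,0],[0,0,0,0,0,0],[0,0,0,0,0,0]], grip=0.3)

```text
time_s: 34.7
tool_pos: [0.4009, 0.3024, 0.0729]
tool_rot: [3.14, -0.0, 1.731]
ft_force: [-1.3, -0.5, 6.3]
gripper_width: 0.0458
grasp_force: 40.4
```

Emit:
jog_arm(commands=[[0,0,-0.01,0,0,0],[0,0,-0.02,0,0,0],[0,0,-0.02,0,0,0],[0,0,0,0,0,0],[0,0,0,0,0,0],[0,0,0,0,0,0]])

```text
time_s: 35.3
tool_pos: [0.4, 0.302, 0.1211]
tool_rot: [-3.14, 0.0, 1.731]
ft_force: [1.0, 0.4, -2.2]
gripper_width: 0.0454
grasp_force: 41.9
```

```bash
python3 plan.py .04 .5153,-.0806,.12,1.731
```

```text
35.3 [0.4    0.302  0.1211] [-3.14   0.     1.731] w 0.0454
[[-0.02, 0.003, 0.0, 0.0, 0.0, 0.0], [-0.039, 0.005, 0.0, 0.0, 0.0, 0.0], [-0.04, 0.005, 0.0, 0.0, 0.0, 0.0], [-0.04, 0.006, 0.0, 0.0, 0.0, 0.0], [-0.039, 0.005, 0.001, 0.0, 0.0, 0.0], [-0.04, 0.005, 0.0, 0.0, 0.0, 0.0], [-0.039, 0.005, 0.0, 0.0, 0.0, 0.0], [-0.04, 0.006, 0.0, 0.0, 0.0, 0.0], [-0.04, 0.005, 0.0, 0.0, 0.0, 0.0], [-0.039, 0.005, 0.0, 0.0, 0.0, 0.0]]
[[-0.02, 0.003, 0.0, 0.0, 0.0, 0.0]]
ends [ 0.5154 -0.0805  0.1202] [-3.14   0.     1.731]
```

Emit:
jog_arm(commands=[[-0.02,0.003,0.0,0.0,0.0,0.0],[-0.039,0.005,0.0,0.0,0.0,0.0],[-0.04,0.005,0.0,0.0,0.0,0.0],[-0.04,0.006,0.0,0.0,0.0,0.0],[-0.039,0.005,0,0.0,0.0,0.0],[-0.04,0.005,0.0,0.0,0.0,0.0],[-0.039,0.005,0.0,0.0,0.0,0.0],[-0.04,0.006,0.0,0.0,0.0,0.0],[-0.04,0.005,0.0,0.0,0.0,0.0],[-0.039,0.005,0.0,0.0,0.0,0.0]])

```text
time_s: 36.3
tool_pos: [0.5095, -0.0626, 0.1206]
tool_rot: [-3.139, -0.001, 1.73]
ft_force: [0.9, 0.2, -1.0]
gripper_width: 0.0457
grasp_force: 41.9
```

Emit:
jog_arm(commands=[[-0.02,0.003,0.0,0.0,0.0,0.0],[0,0,0.02,0,0,0],[0,0,0.018,0,0,0],[0,0,0,0,0,0],[0,0,0,0,0,0],[0,0,0,0,0,0],[0,0,0,0,0,0]])

```text
time_s: 37.0
tool_pos: [0.5165, -0.0801, 0.0845]
tool_rot: [3.14, 0.001, 1.731]
ft_force: [0.3, 0.8, -3.6]
gripper_width: 0.0456
grasp_force: 41.7
```

```bash
python3 plan.py .04 .5153,-.08,.0732,1.731
```

```text
37.0 [ 0.5165 -0.0801  0.0845] [3.140e+00 1.000e-03 1.731e+00] w 0.0456
[[0.0, -0.001, 0.011, 0.0, 0.0, 0.0]]
ends [ 0.5156 -0.0803  0.0735] [3.140e+00 1.000e-03 1.731e+00]
```

Emit:
jog_arm(commands=[[0,0,0.004,0,0,0],[0,0,0.003,0,0,0],[0,0,0,0,0,0],[0,0,0,0,0,0],[0,0,0,0,0,0],[0,0,0,0,0,0]])

```text
time_s: 37.6
tool_pos: [0.5161, -0.0802, 0.0769]
tool_rot: [3.141, 0.0, 1.731]
ft_force: [0.1, 0.1, -1.3]
gripper_width: 0.0454
grasp_force: 41.8
```

Emit:
jog_arm(commands=[[0,-0.0005,0.003,0,0,0],[0,0,0.001,0,0,0],[0,0,0,0,0,0],[0,0,0,0,0,0]])

```text
time_s: 38.0
tool_pos: [0.5155, -0.0803, 0.073]
tool_rot: [-3.142, 0.0, 1.731]
ft_force: [-1.2, -0.2, 1.3]
gripper_width: 0.0457
grasp_force: 42.0
```

Emit:
jog_arm(commands=[[0,0,0,0,0,0],[0,0,0,0,0,0],[0,0,0,0,0,0],[0,0,0,0,0,0],[0,0,0,0,0,0]], grip=0.82)

```text
time_s: 38.5
tool_pos: [0.5156, -0.0803, 0.0728]
tool_rot: [3.141, 0.0, 1.731]
ft_force: [0.0, -0.8, 0.0]
gripper_width: 0.0696
grasp_force: 0.0
```

```bash
python3 plan.py .045 .5153,-.08,.16,1.731 .4847,.3087,.175,1.721
```

```text
38.5 [ 0.5156 -0.0803  0.0728] [3.141 0.    1.731] w 0.0696
[[0.0, 0.0, -0.044, 0.0, 0.0, 0.0], [0.0, 0.0, -0.043, 0.0, 0.0, 0.0], [0.022, 0.002, -0.001, 0.0, 0.0, 0.0], [0.043, 0.003, -0.002, 0.0, 0.0, 0.0], [0.043, 0.004, -0.001, 0.0, 0.0, 0.0], [0.043, 0.003, -0.002, 0.0, 0.0, 0.0], [0.043, 0.004, -0.002, 0.0, 0.0, 0.0], [0.044, 0.003, -0.001, 0.0, 0.0, 0.01], [0.043, 0.003, -0.002, 0.0, 0.0, 0.0], [0.043, 0.003, -0.002, 0.0, 0.0, 0.0]]
[[0.043, 0.003, -0.001, 0.0, 0.0, 0.0], [0.022, 0.002, -0.001, 0.0, 0.0, 0.0]]
ends [0.4848 0.3086 0.1748] [3.141 0.    1.721]
```

Emit:
jog_arm(commands=[[0.0,0.0,-0.044,0.0,0.0,0.0],[0.0,0.0,-0.043,0.0,0.0,0.0],[0.022,0.002,-0.001,0.0,0.0,0.0],[0.043,0.003,-0.002,0.0,0.0,0.0],[0.043,0.004,-0.001,0.0,0.0,0.0],[0.043,0.003,-0.002,0.0,0.0,0.0],[0.043,0.004,-0.002,0.0,0.0,0.0],[0.044,0.003,-0.001,0.0,0.0,0.01],[0.043,0.003,-0.002,0.0,0.0,0.0],[0.043,0.003,-0.002,0.0,0.0,0.0]])

```text
time_s: 39.5
tool_pos: [0.4889, 0.2454, 0.1729]
tool_rot: [-3.142, 0.0, 1.721]
ft_force: [0.3, -0.2, -0.2]
gripper_width: 0.07
grasp_force: 0.0
```

Emit:
jog_arm(commands=[[0.043,0.003,-0.001,0.0,0.0,0.0],[0.022,0.002,-0.001,0.0,0.0,0.0],[0,0,0,0,0,0],[0,0,0,0,0,0],[0,0,0,0,0,0],[0,0,0,0,0,0]])

```text
time_s: 40.1
tool_pos: [0.4848, 0.3073, 0.1747]
tool_rot: [-3.141, 0.0, 1.719]
ft_force: [0.2, -0.2, -0.1]
gripper_width: 0.07
grasp_force: 0.0
```

```bash
python3 plan.py .035 .4847,.3087,.0844,1.721
```

```text
40.1 [0.4848 0.3073 0.1747] [-3.141  0.     1.719] w 0.07
[[0.0, 0.0, 0.015, 0.0, 0.0, 0.0], [0.001, 0.0, 0.03, 0.0, 0.0, 0.0], [0.0, 0.0, 0.03, 0.0, 0.0, 0.0], [0.0, 0.0, 0.015, 0.0, 0.0, 0.0]]
ends [0.4846 0.3082 0.0847] [-3.141  0.     1.719]
```

Emit:
jog_arm(commands=[[0.0,0.0,0.015,0.0,0.0,0.0],[0,0.0,0.03,0.0,0.0,0.0],[0.0,0.0,0.03,0.0,0.0,0.0],[0.0,0.0,0.015,0.0,0.0,0.0],[0,0,0,0,0,0],[0,0,0,0,0,0],[0,0,0,0,0,0]])

```text
time_s: 40.8
tool_pos: [0.4857, 0.3085, 0.086]
tool_rot: [3.139, -0.001, 1.72]
ft_force: [0.3, 0.7, 0.2]
gripper_width: 0.07
grasp_force: 0.0
```

Emit:
jog_arm(commands=[[0,0,0,0,0,0],[0,0,0,0,0,0],[0,0,0,0,0,0],[0,0,0,0,0,0],[0,0,0,0,0,0],[0,0,0,0,0,0],[0,0,0,0,0,0],[0,0,0,0,0,0]], grip=0.3)

```text
time_s: 41.6
tool_pos: [0.485, 0.3088, 0.086]
tool_rot: [3.14, -0.0, 1.721]
ft_force: [-0.9, -0.3, 6.2]
gripper_width: 0.0436
grasp_force: 40.8
```

Emit:
jog_arm(commands=[[0,0,-0.01,0,0,0],[0,0,-0.02,0,0,0],[0,0,-0.02,0,0,0],[0,0,0,0,0,0],[0,0,0,0,0,0],[0,0,0,0,0,0]])

```text
time_s: 42.2
tool_pos: [0.4839, 0.3083, 0.1339]
tool_rot: [-3.139, 0.0, 1.721]
ft_force: [0.2, -0.5, -3.3]
gripper_width: 0.0434
grasp_force: 41.6
```

```bash
python3 plan.py .04 .4977,-.0010,.13,1.721
```

```text
42.2 [0.4839 0.3083 0.1339] [-3.139  0.     1.721] w 0.0434
[[-0.019, -0.002, 0.0, 0.0, 0.0, 0.0], [-0.039, -0.004, 0.001, 0.0, 0.0, 0.0], [-0.038, -0.004, 0.0, 0.0, 0.0, 0.0], [-0.039, -0.004, 0.001, 0.0, 0.0, 0.0], [-0.038, -0.004, 0.0, 0.0, 0.0, 0.0], [-0.039, -0.004, 0.001, 0.0, 0.0, 0.0], [-0.038, -0.004, 0.0, 0.0, 0.0, 0.0], [-0.039, -0.005, 0.001, 0.0, 0.0, 0.0], [-0.019, -0.002, 0.0, 0.0, 0.0, 0.0]]
ends [ 0.4973 -0.0012  0.1301] [-3.139  0.     1.721]
```

Emit:
jog_arm(commands=[[-0.019,-0.002,0.0,0.0,0.0,0.0],[-0.039,-0.004,0,0.0,0.0,0.0],[-0.038,-0.004,0.0,0.0,0.0,0.0],[-0.039,-0.004,0,0.0,0.0,0.0],[-0.038,-0.004,0.0,0.0,0.0,0.0],[-0.039,-0.004,0,0.0,0.0,0.0],[-0.038,-0.004,0.0,0.0,0.0,0.0],[-0.039,-0.005,0,0.0,0.0,0.0],[-0.019,-0.002,0.0,0.0,0.0,0.0],[0,0,0.02,0,0,0]])

```text
time_s: 43.2
tool_pos: [0.5003, -0.0041, 0.1155]
tool_rot: [3.137, 0.002, 1.717]
ft_force: [0.6, 0.3, -2.1]
gripper_width: 0.0433
grasp_force: 41.5
```

Emit:
jog_arm(commands=[[0,0,0.016,0,0,0],[0,0,0,0,0,0],[0,0,0,0,0,0],[0,0,0,0,0,0],[0,0,0,0,0,0],[0,0,0,0,0,0]])

```text
time_s: 43.8
tool_pos: [0.4985, -0.0007, 0.0994]
tool_rot: [3.14, 0.0, 1.721]
ft_force: [-0.2, -0.3, -1.6]
gripper_width: 0.0437
grasp_force: 41.4
```

Emit:
jog_arm(commands=[[0,0,0.005,0,0,0],[0,0,0.004,0,0,0],[0,0,0,0,0,0],[0,0,0,0,0,0],[0,0,0,0,0,0]])

```text
time_s: 44.3
tool_pos: [0.4981, -0.0008, 0.0898]
tool_rot: [-3.142, -0.0, 1.721]
ft_force: [1.2, 0.2, -1.7]
gripper_width: 0.0434
grasp_force: 41.5
```

Emit:
jog_arm(commands=[[0,0,0.003,0,0,0],[0,0,0.001,0,0,0],[0,0,0,0,0,0],[0,0,0,0,0,0]])

```text
time_s: 44.7
tool_pos: [0.4982, -0.0009, 0.0861]
tool_rot: [3.141, 0.0, 1.721]
ft_force: [-0.7, 0.6, 1.5]
gripper_width: 0.0435
grasp_force: 41.8
```

Emit:
jog_arm(commands=[[0,0,0,0,0,0],[0,0,0,0,0,0],[0,0,0,0,0,0],[0,0,0,0,0,0],[0,0,0,0,0,0]], grip=0.82)

```text
time_s: 45.2
tool_pos: [0.4981, -0.0008, 0.0858]
tool_rot: [-3.142, -0.0, 1.721]
ft_force: [1.2, -0.1, 0.3]
gripper_width: 0.07
grasp_force: 0.0
```

```bash
python3 plan.py .045 .498,-.001,.17,1.721 .5678,.3149,.17,1.751
```

```text
45.2 [ 0.4981 -0.0008  0.0858] [-3.142 -0.     1.721] w 0.07
[[0.0, 0.0, -0.042, 0.0, 0.0, 0.0], [0.0, 0.0, -0.042, 0.0, 0.0, 0.0], [0.019, 0.007, 0.0, 0.0, 0.0, 0.0], [0.038, 0.015, 0.0, 0.0, 0.0, -0.01], [0.037, 0.015, 0.0, 0.0, 0.0, 0.0], [0.038, 0.015, 0.0, 0.0, 0.0, 0.0], [0.037, 0.014, 0.0, 0.0, 0.0, -0.01], [0.038, 0.016, 0.0, 0.0, 0.0, 0.0], [0.037, 0.015, 0.0, 0.0, 0.0, 0.0], [0.038, 0.015, 0.0, 0.0, 0.0, -0.01]]
[[0.018, 0.008, 0.0, 0.0, 0.0, 0.0]]
ends [0.5678 0.3147 0.1698] [-3.142 -0.     1.751]
```

Emit:
jog_arm(commands=[[0.0,0.0,-0.042,0.0,0.0,0.0],[0.0,0.0,-0.042,0.0,0.0,0.0],[0.019,0.007,0.0,0.0,0.0,0.0],[0.038,0.015,0.0,0.0,0.0,-0.01],[0.037,0.015,0.0,0.0,0.0,0.0],[0.038,0.015,0.0,0.0,0.0,0.0],[0.037,0.014,0.0,0.0,0.0,-0.01],[0.038,0.016,0.0,0.0,0.0,0.0],[0.037,0.015,0.0,0.0,0.0,0.0],[0.038,0.015,0.0,0.0,0.0,-0.01]])

```text
time_s: 46.2
tool_pos: [0.5631, 0.2972, 0.1697]
tool_rot: [-3.141, 0.0, 1.751]
ft_force: [0.2, 0.3, 0.5]
gripper_width: 0.07
grasp_force: 0.0
```

Emit:
jog_arm(commands=[[0.018,0.008,0.0,0.0,0.0,0.0],[0,0,0.02,0,0,0],[0,0,0.035,0,0,0],[0,0,0.02,0,0,0],[0,0,0.011,0,0,0],[0,0,0,0,0,0],[0,0,0,0,0,0],[0,0,0,0,0,0]], grip=0.85)

```text
time_s: 47.0
tool_pos: [0.5689, 0.315, 0.0853]
tool_rot: [3.139, -0.0, 1.751]
ft_force: [-0.1, 0.1, 0.7]
gripper_width: 0.0724
grasp_force: 0.0
```

Emit:
jog_arm(commands=[[0,0,0,0,0,0],[0,0,0,0,0,0],[0,0,0,0,0,0],[0,0,0,0,0,0],[0,0,0,0,0,0],[0,0,0,0,0,0],[0,0,0,0,0,0],[0,0,0,0,0,0]], grip=0.3)

```text
time_s: 47.8
tool_pos: [0.5682, 0.3149, 0.0853]
tool_rot: [3.14, -0.0, 1.751]
ft_force: [-2.2, -0.7, 5.5]
gripper_width: 0.0511
grasp_force: 41.2
```

Emit:
jog_arm(commands=[[0,0,-0.01,0,0,0],[0,0,-0.02,0,0,0],[0,0,-0.02,0,0,0],[0,0,0,0,0,0],[0,0,0,0,0,0],[0,0,0,0,0,0]])

```text
time_s: 48.4
tool_pos: [0.5668, 0.3143, 0.1326]
tool_rot: [-3.139, 0.0, 1.751]
ft_force: [-0.7, -0.0, -1.7]
gripper_width: 0.0506
grasp_force: 42.4
```

```bash
python3 plan.py .04 .4847,.082,.13,1.751
```

```text
48.4 [0.5668 0.3143 0.1326] [-3.139  0.     1.751] w 0.0506
[[-0.015, -0.009, 0.0, 0.0, 0.0, 0.0], [-0.031, -0.017, 0.001, 0.0, 0.0, 0.0], [-0.03, -0.018, 0.0, 0.0, 0.0, 0.0], [-0.031, -0.017, 0.0, 0.0, 0.0, 0.0], [-0.03, -0.018, 0.001, 0.0, 0.0, 0.0], [-0.031, -0.017, 0.0, 0.0, 0.0, 0.0], [-0.031, -0.018, 0.001, 0.0, 0.0, 0.0], [-0.015, -0.008, 0.0, 0.0, 0.0, 0.0]]
ends [0.4851 0.0819 0.13  ] [-3.139  0.     1.751]
```

Emit:
jog_arm(commands=[[-0.015,-0.009,0.0,0.0,0.0,0.0],[-0.031,-0.017,0,0.0,0.0,0.0],[-0.03,-0.018,0.0,0.0,0.0,0.0],[-0.031,-0.017,0.0,0.0,0.0,0.0],[-0.03,-0.018,0,0.0,0.0,0.0],[-0.031,-0.017,0.0,0.0,0.0,0.0],[-0.031,-0.018,0,0.0,0.0,0.0],[-0.015,-0.008,0.0,0.0,0.0,0.0],[0,0,0.02,0,0,0],[0,0,0.014,0,0,0]])

```text
time_s: 49.4
tool_pos: [0.4855, 0.0814, 0.0987]
tool_rot: [-3.14, -0.0, 1.749]
ft_force: [-0.1, -0.2, -2.6]
gripper_width: 0.0507
grasp_force: 42.5
```

Emit:
jog_arm(commands=[[0,0,0,0,0,0],[0,0,0,0,0,0],[0,0,0,0,0,0],[0,0,0,0,0,0],[0,0,0,0,0,0]])

```text
time_s: 49.9
tool_pos: [0.4864, 0.0825, 0.1003]
tool_rot: [3.14, 0.0, 1.751]
ft_force: [-0.4, 0.6, -1.7]
gripper_width: 0.0507
grasp_force: 42.5
```

Emit:
jog_arm(commands=[[0,-0.001,0.005,0,0,0],[0,0,0.004,0,0,0],[0,0,0,0,0,0],[0,0,0,0,0,0],[0,0,0,0,0,0]])

```text
time_s: 50.4
tool_pos: [0.4851, 0.0821, 0.0908]
tool_rot: [-3.142, 0.0, 1.751]
ft_force: [-0.3, -0.4, -2.9]
gripper_width: 0.0506
grasp_force: 42.5
```

Emit:
jog_arm(commands=[[0,0,0.003,0,0,0],[0,0,0.001,0,0,0],[0,0,0,0,0,0],[0,0,0,0,0,0]])

```text
time_s: 50.8
tool_pos: [0.4851, 0.0821, 0.0868]
tool_rot: [-3.142, -0.0, 1.751]
ft_force: [0.6, -0.0, -1.8]
gripper_width: 0.0508
grasp_force: 42.5
```

Emit:
jog_arm(commands=[[0,0,0.001,0,0,0],[0,0,0.001,0,0,0],[0,0,0,0,0,0],[0,0,0,0,0,0]])

```text
time_s: 51.2
tool_pos: [0.4851, 0.0821, 0.0853]
tool_rot: [3.141, 0.0, 1.751]
ft_force: [-0.8, -0.7, 4.1]
gripper_width: 0.051
grasp_force: 42.9
```

Emit:
jog_arm(commands=[[0,0,0,0,0,0],[0,0,0,0,0,0],[0,0,0,0,0,0],[0,0,0,0,0,0],[0,0,0,0,0,0]], grip=0.85)

```text
time_s: 51.7
tool_pos: [0.4851, 0.0821, 0.0847]
tool_rot: [-3.142, -0.0, 1.751]
ft_force: [-0.0, 0.1, 1.0]
gripper_width: 0.0723
grasp_force: 0.0
```

```bash
python3 plan.py .045 .485,.082,.2,1.751 .42,.3,.25,1.751
```

```text
51.7 [0.4851 0.0821 0.0847] [-3.142 -0.     1.751] w 0.0723
[[0.0, 0.0, -0.019, 0.0, 0.0, 0.0], [0.0, 0.0, -0.039, 0.0, 0.0, 0.0], [0.0, 0.0, -0.038, 0.0, 0.0, 0.0], [0.0, 0.0, -0.019, 0.0, 0.0, 0.0], [0.019, -0.002, -0.004, 0.0, 0.0, 0.0], [0.037, -0.004, -0.009, 0.0, 0.0, 0.0], [0.038, -0.004, -0.008, 0.0, 0.0, 0.0], [0.038, -0.005, -0.008, 0.0, 0.0, 0.0], [0.037, -0.004, -0.009, 0.0, 0.0, 0.0], [0.038, -0.004, -0.008, 0.0, 0.0, 0.0]]
[[0.019, -0.002, -0.004, 0.0, 0.0, 0.0]]
ends [0.4201 0.3    0.2497] [-3.142 -0.     1.751]
```

Emit:
jog_arm(commands=[[0.0,0.0,-0.019,0.0,0.0,0.0],[0.0,0.0,-0.039,0.0,0.0,0.0],[0.0,0.0,-0.038,0.0,0.0,0.0],[0.0,0.0,-0.019,0.0,0.0,0.0],[0.019,-0.002,-0.004,0.0,0.0,0.0],[0.037,-0.004,-0.009,0.0,0.0,0.0],[0.038,-0.004,-0.008,0.0,0.0,0.0],[0.038,-0.005,-0.008,0.0,0.0,0.0],[0.037,-0.004,-0.009,0.0,0.0,0.0],[0.038,-0.004,-0.008,0.0,0.0,0.0]])

```text
time_s: 52.7
tool_pos: [0.4246, 0.2829, 0.2462]
tool_rot: [3.142, 0.0, 1.751]
ft_force: [0.8, 0.4, 0.2]
gripper_width: 0.0726
grasp_force: 0.0
```

Emit:
jog_arm(commands=[[0.019,-0.002,-0.004,0.0,0.0,0.0],[0,0,0,0,0,0],[0,0,0,0,0,0],[0,0,0,0,0,0],[0,0,0,0,0,0]])

```text
time_s: 53.2
tool_pos: [0.4202, 0.2989, 0.2495]
tool_rot: [-3.141, 0.0, 1.749]
ft_force: [-0.7, -0.4, 0.3]
gripper_width: 0.0727
grasp_force: 0.0
```

```bash
python3 - <<'E'
from fit import *
t=snapshot("top");c=snapshot("scene")
Q=dict(jar_round=(.4847,.0856,.18),jar_square=(.498,-.001,.15),jar_hex=(.5153,-.0808,.165),cups=(.6779,.0279,0),plate=(.463,-.3025,1.32))
for name,q in Q.items():
    for n in("top","scene"):
        r=[d for d in outline_of(n,name)]
        if r: x,e=fit(name,{n:r[0]["region"]},q,.004 if name[0]=="j" else .025 if name=="plate" else 0,name not in("jar_round","cups"));print(name,n,np.round(x,4),round(e,3),"d mm",np.round(1e3*(x-q)[:2],1))
a=cv2.resize(t[200:330,190:370,::-1],(800,578),interpolation=cv2.INTER_CUBIC);cv2.imwrite("pics/f1.png",a)
a=cv2.resize(c[110:280,90:430,::-1],(800,400),interpolation=cv2.INTER_CUBIC);cv2.imwrite("pics/f2.png",a)
E
```

```text
jar_round top [0.4849 0.0844 0.18  ] 0.117 d mm [ 0.2 -1.2]
jar_round scene [0.48   0.0865 0.18  ] 0.081 d mm [-4.7  0.9]
jar_square top [ 4.983e-01 -2.000e-04  1.399e-01] 0.058 d mm [0.3 0.8]
jar_square scene [4.962e-01 1.000e-04 4.550e-02] 0.055 d mm [-1.8  1.1]
jar_hex top [ 0.5155 -0.0826  0.1276] 0.037 d mm [ 0.2 -1.8]
jar_hex scene [ 0.516  -0.0817  0.1174] 0.047 d mm [ 0.7 -0.9]
cups top [0.6786 0.0273 0.    ] 0.043 d mm [ 0.7 -0.6]
cups scene [0.6772 0.0289 0.    ] 0.036 d mm [-0.7  1. ]
plate top [ 0.4618 -0.303   1.3228] 0.05 d mm [-1.2 -0.5]
plate scene [ 0.4634 -0.303   1.3201] 0.043 d mm [ 0.4 -0.5]
```

View pics/f1.png

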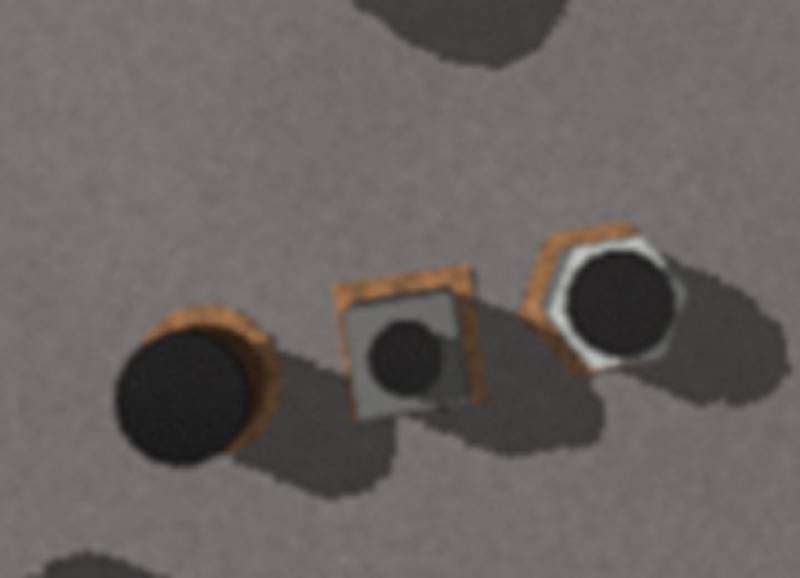

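View pics/f2.png

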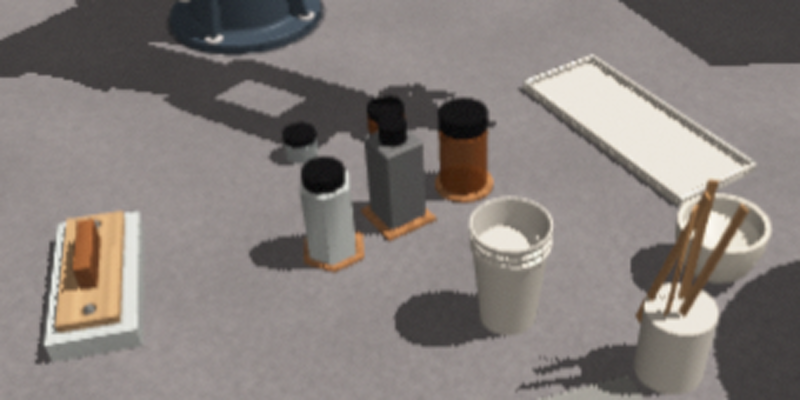

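All three containers stand upright on their own coasters, at about (183,398), (405,358) and (622,303) in the crop. The plate is flat on the mould and the cups have not moved.

```bash
python3 -c "
from bench import *
print(finish_job())"
```

```text
the job is handed in; nothing more can be done
None
```

I finished and handed in the job at about 54 s of the 152 s allowed: the cover plate lies flat on the mould with both pins through its holes, the three containers stand upright within about 2 mm of the middle of their own coasters (one side-camera reading put the round jar about 5 mm off, but the top camera did not), and the cups did not move.

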